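Restock the locked scent diffuser

TASK

The shop's scent diffuser is locked and needs its fresh cartridges. Take the service key from the desk block, press and twist it in the lock until it drops in, turn it a quarter turn clockwise and swing the cover wide open; then fit every cartridge standing on the counter into a dock of its own, pushing it down and giving it a quarter turn clockwise so that it locks. Close the cover, press it fully down, lock it again with the key, stand the key back in its hole in the desk block, and leave everything else on the counter where it is.

Things in the scene. Friction and masses are not known exactly. Their poses are not given: they have to be found in the camera images.
- diffuser: scent diffuser, white, fixed to the counter: base 185 mm deep (its x axis, from front to back), 330 mm wide (its y axis). Its origin is on the counter under the middle of three docks. In its frame the base spans x -100 to +85, y -210 to +120 mm; the deck with the docks is 60 mm high, y -120 to +120, under the clear cover; the lower side deck with the lock is 50 mm high, y -210 to -120.
- cover (a joint): hinge of the clear box-shaped cover (122 mm deep, 232 mm wide, 56 mm high), rad: 0 = fully down, grows as its front swings up and back, stop at 1.8. Stiff hinge: the cover stays where it is left (about 0.35 N m of friction, so 2 to 5 N at the handle). While the lock's tongue lies over the cover's ear the cover cannot open.
- cover_hinge (a point): point on the cover's hinge line, in its middle, 62 mm above the counter, at (62, 0, 62) mm in the diffuser's frame; the hinge line runs along the diffuser's y.
- cover_handle (a point): middle of the cover's bar handle: a round bar 11 mm thick, 100 mm long, along the diffuser's y, standing 35 mm off the cover's front face. Cover down: at (-95, 0, 90) mm in the diffuser's frame, that is 157 mm in front of the hinge line and 28 mm above it. It moves with the cover; with the cover open to about 1.6 rad the bar stands above the upturned front face.
- cover_top (a point): point on the top face of the cover, 17 mm behind its front edge and in the middle of its width, 118 mm above the counter with the cover down: the place to press it home.
- lock (a joint): the lock's brass plug, 27 mm square, rad: 0 = locked, 1.57 = unlocked, grows clockwise seen from above, stops at 0 and 1.62; starts at 0 to 0.15, stays where left (friction 0.12 N m). Its slot for the key, 13.6 x 5.6 mm, goes right through; long side along the diffuser's x at 0, turning with the plug. Its steel tongue points to the cover (diffuser's +y) at 0 and to the back at 1.57.
- lock_face (a point): centre of the plug's top face with the slot, 74 mm above the counter; axes those of the diffuser (they do not turn with the plug).
- key: T-handled steel key, upright, 120 g. Origin: centre of the underside of its collar (26 mm across, 5 mm thick). Below it a flat blade 12 mm (key's x) x 4 mm (y), 14 mm long; above it a 12 mm stem and the T-bar, 44 mm long (x), 12 mm thick (y), from 24 to 46 mm above the origin. Fully in the lock or the desk block the collar rests on the top face. About 0.13 rad of play either way in the slot.
- desk_block: wooden block fixed on the counter, 92 x 56 mm, 34 mm high, a few blank cards on one end; origin at the centre of its underside.
- key_hole (a point): centre of the mouth of the key's hole in the top of the desk block, 34 mm above the counter: 16 mm square, 24 mm deep; the key stands in it at any angle on its collar.
- dock1 (a point): left dock (78 mm from the middle one): centre of its opening, level with the deck top 60 mm above the counter; axes those of the diffuser. All docks alike: round opening of radius 22 mm in a 5 mm thick ledge, two notches (12 mm wide, widening outwards) at front and back (along x). Fit: lower the cartridge with its lugs in the notches, push down, turn 90 degrees clockwise seen from above.
- dock2 (a point): middle dock, same point as dock1. In each dock is a sprung plate: an unturned cartridge rests on it with its foot 7 mm below the deck top. Pushed 5 to 7 mm further (about 6 to 8 N; its body meets the deck with the foot at 14 mm) the lugs clear the ledge and it can be turned clockwise, to a stop at about 90 degrees. Stops block the other direction.
- dock3 (a point): right dock (78 mm from the middle one), same point as dock1. Turned and let go, a cartridge is lifted by the spring so that its lugs press up under the ledge: foot 10 mm below the deck top, fin along the diffuser's y, fin top 48 mm above the deck.
- cartridge1: fresh scent cartridge (may be absent), 58 mm tall, about 130 g. Origin: centre of the underside of its foot. Foot 40 mm across, 14 mm high, with two lugs 8 mm wide, 5 mm high at its bottom reaching 27 mm from the axis along +x and -x; amber body 52 mm across from 14 to 36 mm; on top a grip fin 36 mm long (x, in line with the lugs), 14 mm thick (y), from 36 to 58 mm.
- cartridge2: fresh scent cartridge (may be absent), 58 mm tall, about 130 g. Origin: centre of the underside of its foot. Foot 40 mm across, 14 mm high, with two lugs 8 mm wide, 5 mm high at its bottom reaching 27 mm from the axis along +x and -x; amber body 52 mm across from 14 to 36 mm; on top a grip fin 36 mm long (x, in line with the lugs), 14 mm thick (y), from 36 to 58 mm.
- cartridge3: fresh scent cartridge (may be absent), 58 mm tall, about 130 g. Origin: centre of the underside of its foot. Foot 40 mm across, 14 mm high, with two lugs 8 mm wide, 5 mm high at its bottom reaching 27 mm from the axis along +x and -x; amber body 52 mm across from 14 to 36 mm; on top a grip fin 36 mm long (x, in line with the lugs), 14 mm thick (y), from 36 to 58 mm.
- soap_bowl: bystander: glass bowl of soaps, 112 mm across, 42 mm high (origins of the bystanders: centre of the underside)
- oil_bottle1: bystander: small amber oil bottle, 32 mm across, 75 mm tall
- oil_bottle2: bystander: small amber oil bottle, 32 mm across, 75 mm tall
- candle_tin: bystander: candle in a tin, 68 mm across, 45 mm high
- card_reader: bystander: black card reader lying flat, 130 x 70 x 22 mm
- mug: bystander: blue mug, 76 mm across, 90 mm tall
Things that resemble listed ones, but are neither listed nor needed, are in the scene too. What is shaped like the cartridge2 but green or yellow is not meant. What is shaped like the key but blue or green is not meant.

How it is judged:
By the outcome, as a careful person would: the job done as asked, in the order asked, and still so for the second after the job is handed in, with the robot touching nothing.
Of cartridge1, cartridge2, cartridge3 only 1 to 3 are there at a start; the rules pass over those that are not, and their reading is None.
At some moment in a run one of cartridge1, cartridge2, cartridge3 may be knocked a few centimetres aside while the robot is not near it.
It also fails if it takes over 210 s, if anything falls off the work surface, if the arm or the gripper's body presses on something with over 40 N, if the wrist force passes 120 N, or if a joint passes its speed limit or range.

ROBOT

A 6-joint arm with a two-finger parallel gripper is mounted at the origin on the work surface. World frame = base frame: x ahead of the robot, y to its left, z up, the work surface at z = 0. Lengths are in m, angles in rad, forces in N, time in s.
With the tool pointing down it reaches from about 0.325 to 0.9 m from the base axis. Payload 6.1 kg.
Tool frame: the origin (TCP) lies midway between the tips of the shut fingers; the grasp point (between the pads) lies 19 mm behind it; x points along the fingers, y is the direction in which the jaws open and shut, and the axes are right-handed (so a half turn about x gives the same grasp; the last joint's range is limited). The gripper opens to 85 mm and grips with 20 to 120 N. Pads are 22 mm wide; open, the fingers measure 114 mm over their backs; the gripper's body (76 mm by 85 mm) begins 54 mm behind the grasp point. The pads swing forward as they close: fully open they stand 13 mm farther back than shut.
Start: joints at [1.115, 0.22, 1.526, -0, 1.395, -0.126], TCP at [0.202, 0.591, 0.231] pointing down, gripper open.
Joint ranges: [-2.98, 2.98], [-0.91, 2.08], [0.09, 2.57], [-1.24, 4.39], [0.2, 2.65], [-2.68, 2.68]. Speed limits (rad/s): [2.57, 2.57, 3.01, 3.14, 3.14, 3.14].

INTERFACE

Orientations are given as [roll, pitch, yaw] about the fixed x, y, z axes, in that order (R = Rz(yaw) Ry(pitch) Rx(roll)).
In Python, from plant import movep, move_l, set_joints, gripper_to, hold, inverse_kinematics, observe, get_image, get_calibration, Unreachable, job_done gives the robot as it stands. Calls block until the motion is done:
- movep(position, orientation): joint-space move of the TCP to a pose.
- move_l(position, feed=0.15, rotation=None, max_force=None): straight line of the TCP; rotation=None keeps the orientation; feed is the mean speed in m/s. With max_force (N) it stops when the force on the tool has changed by that much, and returns True; else False.
- set_joints(angles): joint-space move.
- gripper_to(opening, f_grip=None): finger opening in m; f_grip is the grip in N (None keeps the last); returns when the fingers have stopped.
- hold(seconds).
- inverse_kinematics(position, orientation): joint angles nearest the present ones, or None.
- observe(): the state.
- get_image(name): name is "scene" or "side" or "wrist"; returns (picture, depth): 384x512x3 uint8, red, green, blue; 384x512 float32, m along the optical axis (not along the pixel's ray), 0 where there is no reading.
- get_calibration(name): a dict with "intrinsics" (3x3 intrinsics, pixels), "world_from_camera" (4x4, takes a point from camera to world coordinates). Camera axes: x right, y down, z forward; pixel columns grow to the right and rows downward; lengths in m; the calibration is good to about 2 mm. The wrist camera is an equidistant fisheye: a pixel r from the principal point sees the ray r / f radians off the axis. A picture is of the moment at which its call begins: read the wrist's pose just before it. get_calibration takes no time and is no camera call; for the wrist camera it gives the pose at the moment of the call.
A pose or a line that the arm cannot do raises Unreachable and nothing moves.
- job_done(): hands the job in, once; it reports no verdict.
The state is a dict: "time_s": time; "q": joint angles; "joint_velocities": joint speeds; "joint_torque": joint torques, N m; "eef_pos": TCP position; "tcp_rot": TCP orientation; "ft_force": force on the tool from outside, world axes, zero at the start; "torque": the same for the moment, N m; "opening": finger opening in m.
Only numpy, scipy, OpenCV 4.12 (cv2) and the standard library are available. Lean on these libraries where they do the work, as an engineer would, in place of code of your own. Each camera call takes 0.05 s, during which the arm holds its last target.

## Working session

There is one attempt and no reset: what is moved stays moved. The work goes in short steps, each a Python script; the robot and the scene stay as the last script left them, time stands still between calls to the robot, and variables do not carry over. Pictures are saved under pics/ and viewed, and the job is handed in when it is done.

```bash
ls; mkdir -p pics; cat > h.py <<'E'
import numpy as np, cv2
from plant import *
def snap(name,fn,save=True):
    cal=get_calibration(name); im,d=get_image(name)
    cv2.imwrite(f'pics/{fn}.png',im[:,:,::-1]); np.savez(f'pics/{fn}.npz',im=im,d=d,K=cal['intrinsics'],T=cal['world_from_camera'])
    return im,d,cal
E
python3 - <<'E'
from h import *
for n in ['scene','side','wrist']:
    im,d,c=snap(n,n+'0'); print(n,c['intrinsics'],np.round(c['world_from_camera'],3))
print(observe())
E
```

```text
pics
scene [[421.63850702   0.         254.22128733]
 [  0.         421.63850702 195.25706749]
 [  0.           0.           1.        ]] [[-0.048  0.809 -0.586  1.214]
 [ 0.999  0.036 -0.031  0.036]
 [-0.004 -0.587 -0.809  1.134]
 [ 0.     0.     0.     1.   ]]
side [[365.10181263   0.         251.00841725]
 [  0.         365.10181263 188.91439229]
 [  0.           0.           1.        ]] [[-0.984 -0.07   0.165  0.269]
 [-0.178  0.484 -0.857  0.966]
 [-0.02  -0.872 -0.488  0.639]
 [ 0.     0.     0.     1.   ]]
wrist [[297.31863964   0.         258.54412349]
 [  0.         297.31863964 190.0386851 ]
 [  0.           0.           1.        ]] [[ 0.323  0.908  0.267  0.134]
 [ 0.946 -0.309 -0.094  0.616]
 [-0.002  0.283 -0.959  0.374]
 [ 0.     0.     0.     1.   ]]
{'time_s': 0.15, 'q': array([ 1.11490629e+00,  2.21062969e-01,  1.52738985e+00,  2.95775633e-05,
        1.39469857e+00, -1.26068292e-01]), 'joint_velocities': array([ 0.00195068, -0.0027176 , -0.00313317, -0.00174877,  0.0001159 ,
       -0.00051767]), 'joint_torque': array([ 1.19715645e-03, -4.97481644e+01, -3.89907360e+01, -1.00229452e-04,
        7.12178880e-03,  1.52000149e-05]), 'eef_pos': array([0.20218236, 0.59088299, 0.23041741]), 'tcp_rot': array([-1.71553914,  1.56923732, -2.04536608]), 'ft_force': array([ 0.11208009, -0.25456619, -0.0304981 ]), 'torque': array([0.01445675, 0.03634154, 0.01799596]), 'opening': 0.08562398926340703}
```

```bash
python3 - <<'E'
import cv2
for n in ['scene0','side0','wrist0']:
    im=cv2.imread(f'pics/{n}.png'); cv2.imwrite(f'pics/{n}_b.png',cv2.resize(im,(800,600),interpolation=cv2.INTER_CUBIC))
E
```

```text
(no output)
```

View pics/scene0_b.png

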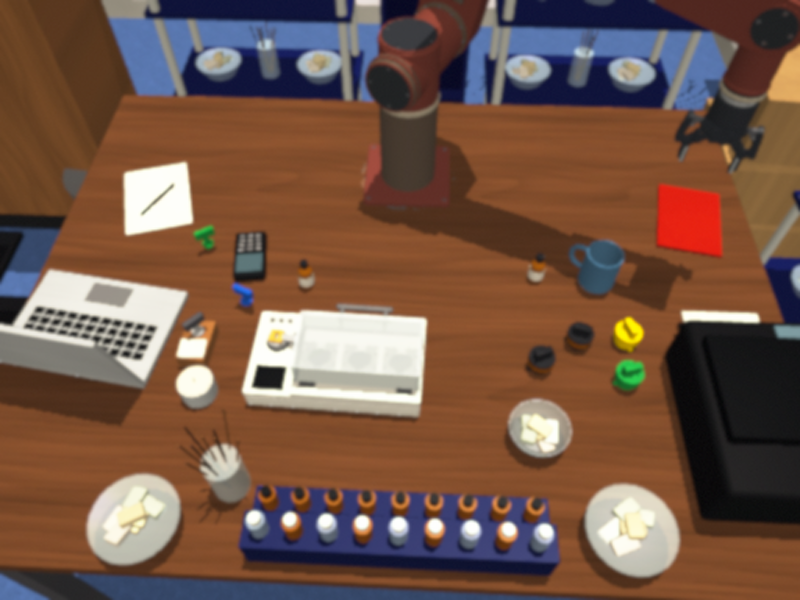

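View pics/side0_b.png

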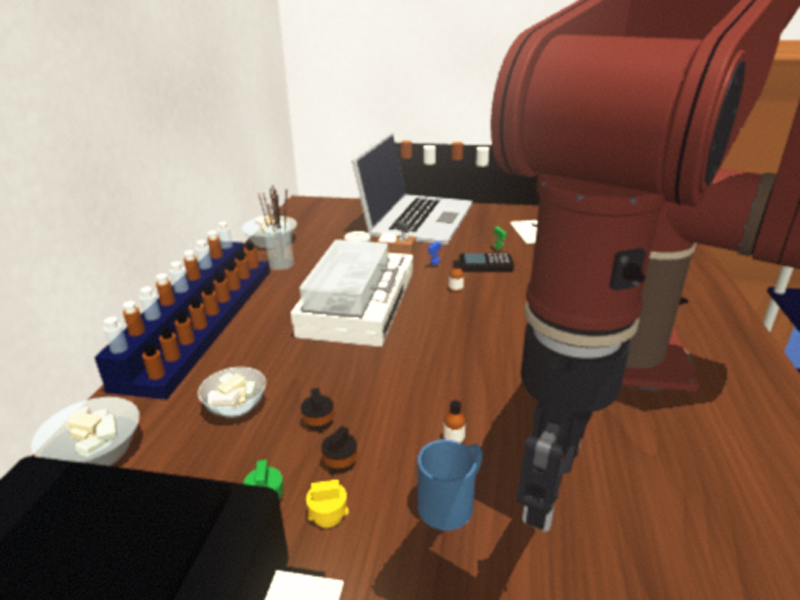

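View pics/wrist0_b.png

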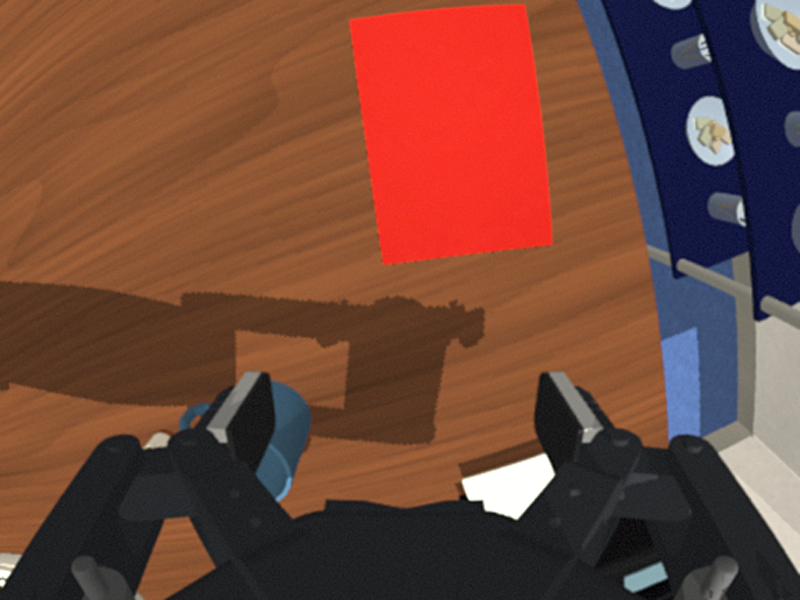

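```bash
cat >> h.py <<'E'
def pt(fn,u,v,z=None):
    f=np.load(f'pics/{fn}.npz'); K,T,d=f['K'],f['T'],f['d']
    ray=np.array([(u-K[0,2])/K[0,0],(v-K[1,2])/K[1,1],1.])
    if 'wrist' in fn:
        a=np.array([(u-K[0,2])/K[0,0],(v-K[1,2])/K[1,1]]); r=np.hypot(*a)
        ray=np.array([*(a/r*np.sin(r)),np.cos(r)])
    if z is None:
        dd=d[int(round(v)),int(round(u))]
        return T[:3,:3]@(ray*dd/ray[2])+T[:3,3]
    w=T[:3,:3]@ray; return T[:3,3]+w*(z-T[2,3])/w[2]
def crop(fn,u0,v0,u1,v1,out,s):
    im=cv2.imread(f'pics/{fn}.png')[v0:v1,u0:u1]; cv2.imwrite(f'pics/{out}.png',cv2.resize(im,None,fx=s,fy=s,interpolation=cv2.INTER_CUBIC))
E
python3 - <<'E'
from h import *
crop('scene0',100,170,290,270,'c1',4.2)
crop('scene0',320,150,440,260,'c2',5)
E
```

```text
(no output)
```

View pics/c1.png

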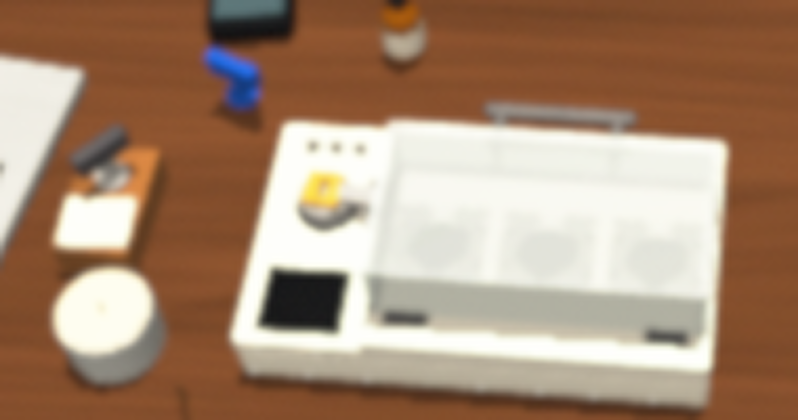

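View pics/c2.png

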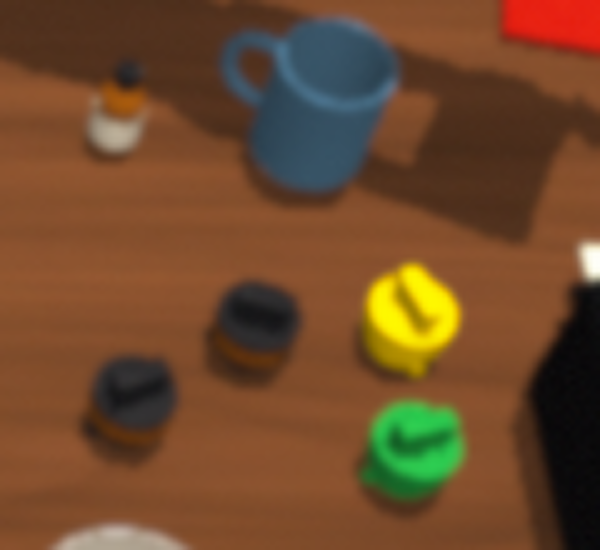

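```bash
python3 - <<'E'
from h import *
P=lambda n,u,v,z=None:print(n,np.round(pt('scene0',u,v),4),None if z is None else np.round(pt('scene0',u,v,z),4))
c1=lambda x,y:(100+x/4.2,170+y/4.2); c2=lambda x,y:(320+x/5,150+y/5)
P('key',*c1(98,148),0.08); P('keyL',*c1(75,163),0.08);P('keyR',*c1(122,133),0.08)
for a in [(75,195),(140,197),(127,253),(57,247),(110,178)]:P('blk',*c1(*a),0.034)
P('plug',*c1(323,188),0.074)
P('handle',*c1(560,113),0.09);P('hL',*c1(488,106),0.09);P('hR',*c1(634,117),0.09)
for a in [(283,123),(235,340)]:P('sidecorner',*c1(*a),0.05)
for a in [(726,143),(709,372)]:P('deckcorner',*c1(*a),0.06)
for a in [(257,312),(230,306),(283,322)]:P('cartA',*c2(*a),0.058)
for a in [(133,387),(108,400),(165,376)]:P('cartB',*c2(*a),0.058)
P('mug',*c2(330,70),0.09)
E
```

```text
key [ 0.5092 -0.3985  0.084 ] [ 0.5065 -0.4002  0.08  ]
keyL [ 0.5199 -0.414   0.0795] [ 0.5202 -0.4138  0.08  ]
keyR [ 0.492  -0.3861  0.0792] [ 0.4925 -0.3858  0.08  ]
blk [ 0.5179 -0.4268  0.0335] [ 0.5182 -0.4266  0.034 ]
blk [ 0.5185 -0.3776  0.035 ] [ 0.5178 -0.378   0.034 ]
blk [ 0.5626 -0.3793  0.028 ] [ 0.5662 -0.377   0.034 ]
blk [ 0.5633 -0.4291  0.0339] [ 0.5634 -0.429   0.034 ]
blk [ 0.5103 -0.399   0.0466] [ 0.5021 -0.4041  0.034 ]
plug [ 0.525  -0.2354  0.0667] [ 0.5297 -0.2335  0.074 ]
handle [ 0.4716 -0.0669  0.0956] [ 0.4676 -0.0675  0.09  ]
hL [ 0.4682 -0.1194  0.0963] [ 0.4637 -0.1204  0.09  ]
hR [ 0.4721 -0.0134  0.0946] [ 0.4688 -0.0136  0.09  ]
sidecorner [ 0.4209 -0.294  -0.0024] [ 0.4575 -0.2788  0.05  ]
sidecorner [ 0.641  -0.2813  0.0488] [ 0.6416 -0.2809  0.05  ]
deckcorner [ 0.4236  0.055  -0.0037] [0.4679 0.054  0.06  ]
deckcorner [ 6.252e-01  4.720e-02 -5.000e-04] [0.6566 0.0466 0.06  ]
cartA [0.4772 0.3586 0.0477] [0.4842 0.3555 0.058 ]
cartA [0.466  0.3455 0.0368] [0.4805 0.3395 0.058 ]
cartA [0.4853 0.373  0.0498] [0.4908 0.3705 0.058 ]
cartB [0.5386 0.2766 0.0534] [0.5415 0.2755 0.058 ]
cartB [0.5393 0.264  0.0387] [0.5512 0.26   0.058 ]
cartB [0.5323 0.2955 0.0571] [0.5329 0.2953 0.058 ]
mug [0.2746 0.4317 0.0427] [0.3153 0.4146 0.09  ]
```

```bash
cat >> h.py <<'E'
H=np.pi/2
def dn(yaw): return [0,H,yaw]
def st(s=''):
    o=observe(); print(s,'t%.1f'%o['time_s'],np.round(o['eef_pos'],4),'F',np.round(o['ft_force'],1),'M',np.round(o['torque'],2),'op %.4f'%o['opening'],'q6 %.2f'%o['q'][5]); return o
E
python3 - <<'E'
from h import *
movep([0.40,0.1,0.30],dn(-0.4)); 
movep([0.52,-0.10,0.25],dn(0)); st(); snap('wrist','wrist1'); snap('scene','scene1')
movep([0.52,-0.23,0.22],dn(0)); st(); snap('wrist','wrist2')
movep([0.508,-0.40,0.20],dn(-0.785)); st(); snap('wrist','wrist3')
for k in '123':crop('wrist'+k,0,0,512,384,'w%sb'%k,1.56)
E
```

```text
t3.0 [ 0.52  -0.099  0.25 ] F [-0.1 -0.1  0.1] M [ 0.01 -0.02 -0.04] op 0.0856 q6 -1.91
 t3.7 [ 0.52   -0.2298  0.2202] F [ 0.8  0.4 -0.5] M [ 0.02 -0.02 -0.01] op 0.0852 q6 -2.13
 t4.5 [ 0.5087 -0.3986  0.2003] F [0.6 0.1 0.1] M [ 0.06 -0.03  0.03] op 0.0854 q6 -1.58
```

View pics/w1b.png

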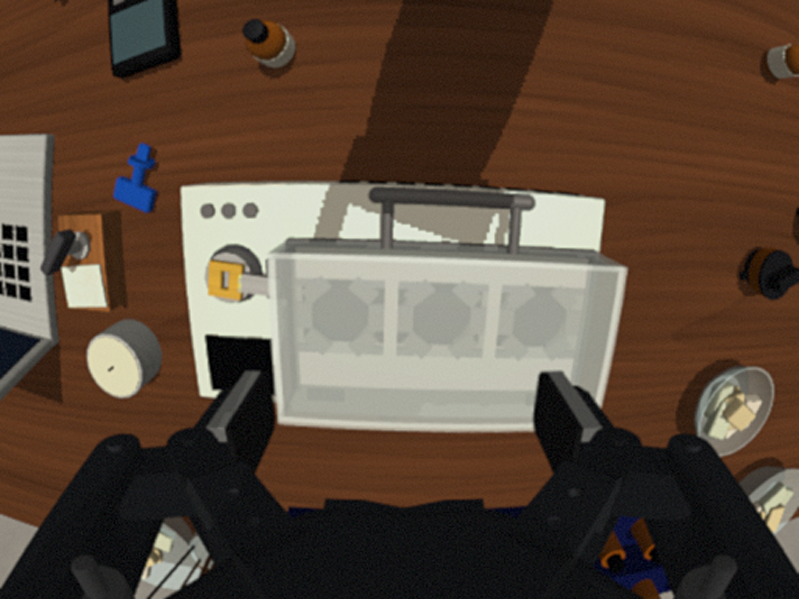

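View pics/w2b.png

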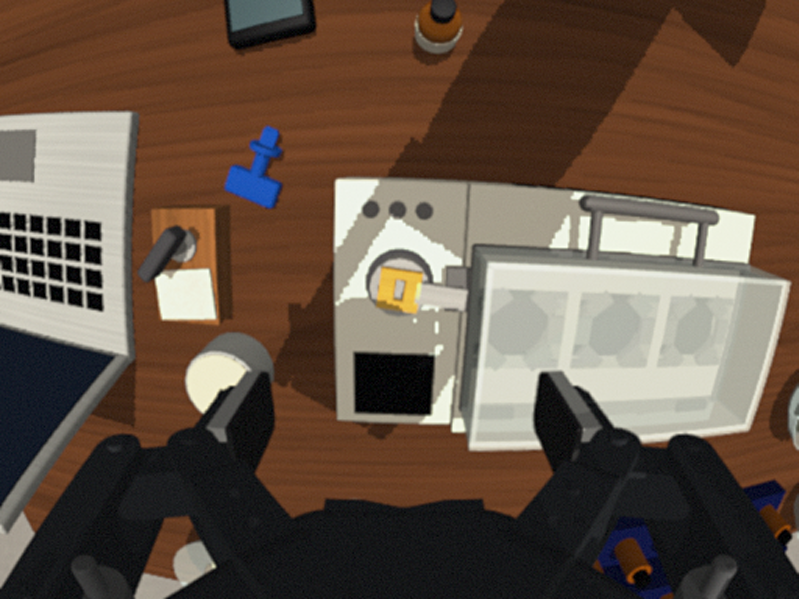

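View pics/w3b.png

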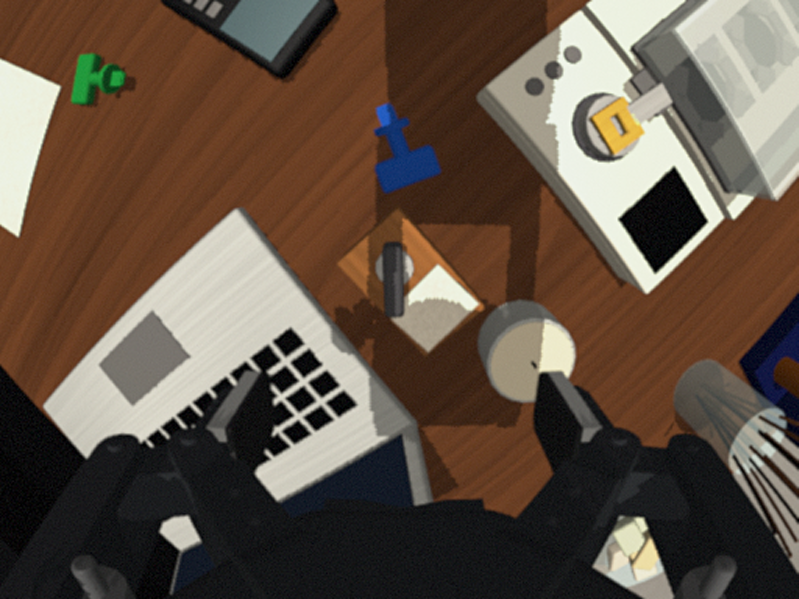

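```bash
python3 - <<'E'
from h import *
def P(fn,n,u,v,z=None):print(fn,n,np.round(pt(fn,u/1.56,v/1.56),4),None if z is None else np.round(pt(fn,u/1.56,v/1.56,z),4))
P('wrist3','keytop',395,244,.08);P('wrist3','keybot',395,317,.08);P('wrist3','keyc',395,279,.08)
P('wrist3','l',385,280,.08);P('wrist3','r',405,280,.08)
for a in [(400,209),(337,263),(430,354),(485,307)]:P('wrist3','blk',*a,.034)
P('wrist3','collar',394,265,.039)
P('wrist3','plug',617,124,.074)
P('wrist2','slot',399,290,.074)
for a in [(380,267),(424,269),(418,312),(377,309)]:P('wrist2','plugc',*a,.074)
P('wrist1','slot',226,281,.074)
for a in [(210,260),(243,262),(243,301),(208,299)]:P('wrist1','plugc',*a,.074)
P('wrist2','tongue',467,298,.07)
for a in [(335,180),(337,417)]:P('wrist2','side',*a,.05)
for a in [(181,186),(200,398)]:P('wrist1','side',*a,.05)
P('wrist1','deckR',604,199,.06)
for a in [(272,253),(627,268),(279,424)]:P('wrist1','cov',*a,.118)
for a in [(376,195),(529,202)]:P('wrist1','hnd',*a,.0955)
for a in [(587,203),(713,215)]:P('wrist2','hnd',*a,.0955)
for a in [(340,313),(437,316),(537,318)]:P('wrist1','dock',*a,.06)
P('wrist3','lid',410,430);P('wrist3','lid',300,480);P('wrist2','lid',60,450);P('wrist2','lid',110,370)
E
```

```text
wrist3 keytop [ 0.4877 -0.3839  0.07  ] [ 0.4866 -0.3825  0.08  ]
wrist3 keybot [ 0.5181 -0.4141  0.079 ] [ 0.5179 -0.4139  0.08  ]
wrist3 keyc [ 0.5012 -0.3971  0.0808] [ 0.5013 -0.3972  0.08  ]
wrist3 l [ 0.4974 -0.4015  0.0813] [ 0.4976 -0.4018  0.08  ]
wrist3 r [ 0.513  -0.4003  0.0416] [ 0.5058 -0.3935  0.08  ]
wrist3 blk [ 0.4778 -0.3702  0.0261] [ 0.4772 -0.3696  0.034 ]
wrist3 blk [ 0.4728 -0.4261  0.0346] [ 0.4729 -0.4263  0.034 ]
wrist3 blk [ 5.787e-01 -4.367e-01 -2.000e-04] [ 0.5666 -0.4278  0.034 ]
wrist3 blk [ 0.5801 -0.3783  0.0009] [ 0.5682 -0.3752  0.034 ]
wrist3 collar [ 0.495  -0.3918  0.0796] [ 0.5008 -0.3987  0.039 ]
wrist3 plug [ 0.529  -0.2298  0.0685] [ 0.5275 -0.2321  0.074 ]
wrist2 slot [ 0.5302 -0.2312  0.0679] [ 0.5285 -0.2312  0.074 ]
wrist2 plugc [ 0.5143 -0.2436  0.0694] [ 0.5132 -0.2433  0.074 ]
wrist2 plugc [ 0.5193 -0.2142  0.0535] [ 0.5145 -0.2151  0.074 ]
wrist2 plugc [ 0.5509 -0.218   0.0518] [ 0.5435 -0.2187  0.074 ]
wrist2 plugc [ 0.5491 -0.2471  0.0506] [ 0.5415 -0.2457  0.074 ]
wrist1 slot [ 0.5312 -0.2327  0.0677] [ 0.5296 -0.2301  0.074 ]
wri
[... 735 characters left out ...]
    ] [0.5089 0.05   0.118 ]
wrist1 cov [ 0.6972 -0.2231  0.0023] [ 0.6233 -0.186   0.118 ]
wrist1 hnd [ 0.4676 -0.115   0.0961] [ 0.4676 -0.1151  0.0955]
wrist1 hnd [ 0.4706 -0.0155  0.0963] [ 0.4706 -0.0153  0.0955]
wrist2 hnd [ 0.4674 -0.1168  0.095 ] [ 0.4674 -0.117   0.0955]
wrist2 hnd [ 0.4689 -0.0181  0.0953] [ 0.4689 -0.0183  0.0955]
wrist1 dock [ 0.5392 -0.1373  0.1189] [ 0.5589 -0.1458  0.06  ]
wrist1 dock [ 0.5414 -0.0764  0.118 ] [ 0.5612 -0.0719  0.06  ]
wrist1 dock [ 0.5427 -0.0115  0.1189] [0.5632 0.007  0.06  ]
wrist3 lid [ 0.6075 -0.4881  0.0249] None
wrist3 lid [ 0.5825 -0.6022  0.017 ] None
wrist2 lid [ 0.6364 -0.4894  0.1359] None
wrist2 lid [ 0.6106 -0.4904  0.0428] None
```

```bash
python3 - <<'E'
from h import *
y=-0.785
gripper_to(0.045)
movep([0.5016,-0.3978,0.10],dn(y))
c=move_l([0.5016,-0.3978,0.050],feed=0.08,max_force=8); st(c)
gripper_to(0.0,f_grip=50); st('grip')
snap('wrist','wrist4')
move_l([0.5016,-0.3978,0.085],feed=0.06); st()
move_l([0.5016,-0.3978,0.20],feed=0.2); st()
snap('wrist','wrist5');crop('wrist5',0,0,512,384,'w5b',1.56)
E
```

```text
False t6.3 [ 0.5017 -0.3979  0.05  ] F [-0.6 -0.6  0.1] M [-0.04  0.02  0.02] op 0.0448 q6 -1.58
grip t6.7 [ 0.5019 -0.3981  0.0507] F [-0.5  0.1  2.8] M [ 0.03  0.05 -0.  ] op 0.0112 q6 -1.58
 t7.5 [ 0.5015 -0.3977  0.085 ] F [-0.2  0.5 -1.3] M [-0.    0.01 -0.05] op 0.0113 q6 -1.58
 t8.2 [ 0.501  -0.3972  0.1984] F [-1.   0.6 -2.1] M [0.07 0.   0.01] op 0.0110 q6 -1.58
```

View pics/w5b.png

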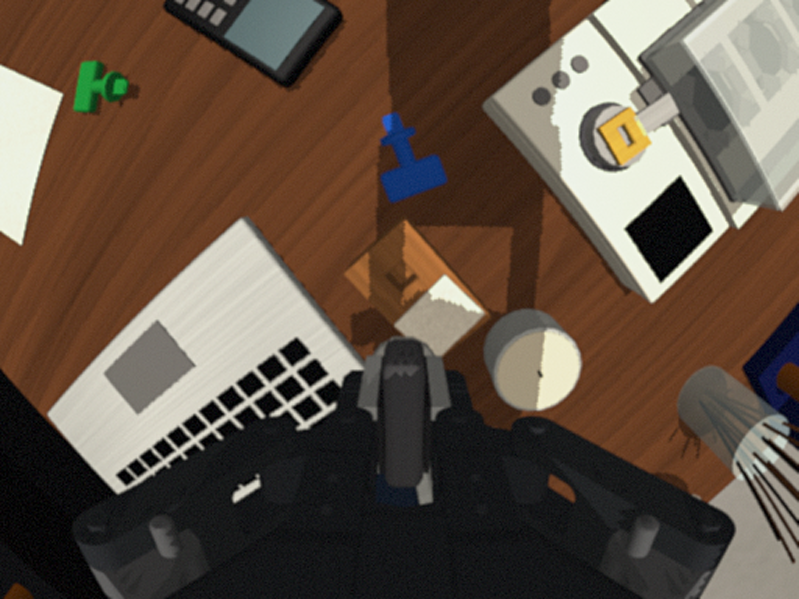

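```bash
python3 - <<'E'
from h import *
crop('wrist5',210,200,310,330,'c5',6); crop('wrist5',230,150,290,200,'c5h',12)
P=lambda u,v,z:print(np.round(pt('wrist5',u/1.56,v/1.56,z),4))
P(402,277,.034);P(617+9,136,.074)
E
```

```text
[ 0.5031 -0.3998  0.034 ]
[ 0.5291 -0.2317  0.074 ]
```

View pics/c5.png

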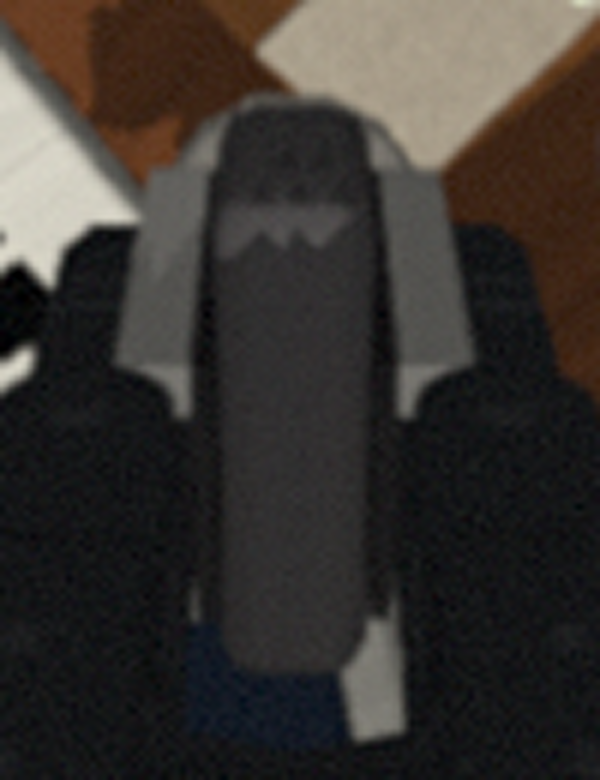

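View pics/c5h.png

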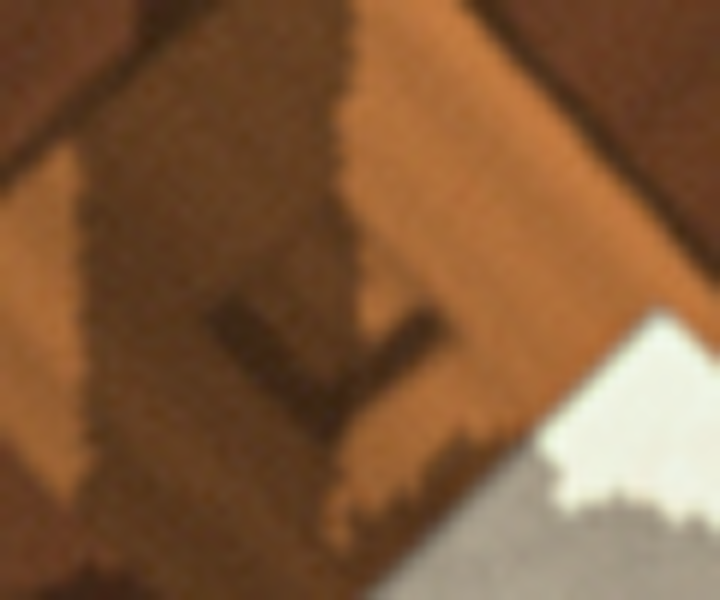

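```bash
python3 - <<'E'
from h import *
f=np.load('pics/wrist5.npz');print(np.round(f['T'],3))
z=0.1984+0.030
for y in (115,170,210,640,670): print(y,np.round(pt('wrist5',210+292/6,200+y/6,z),4),f['d'][int(200+y/6),258])
E
```

```text
[[ 0.706  0.679  0.199  0.45 ]
 [ 0.708 -0.678 -0.199 -0.345]
 [-0.     0.281 -0.96   0.342]
 [ 0.     0.     0.     1.   ]]
115 [ 0.482  -0.3774  0.2284] 0.13936217
170 [ 0.485  -0.3803  0.2284] 0.12776527
210 [ 0.4871 -0.3825  0.2284] 0.12509055
640 [ 0.5143 -0.4096  0.2284] 0.13371257
670 [ 0.5165 -0.4118  0.2284] 0.13604948
```

```bash
python3 - <<'E'
from h import *
X=[0.529,-0.2310]
movep([*X,0.16],dn(-0.11)); st()
move_l([*X,0.112],feed=0.1)
hold(0.2); st('pre'); snap('side','side2')
snap('wrist','wrist6');crop('wrist6',0,0,512,384,'w6b',1.56)
c=move_l([*X,0.088],feed=0.03,max_force=6); st(c)
hold(0.2);st()
E
```

```text
t8.9 [ 0.5287 -0.231   0.1592] F [-0.4 -0.7 -0.6] M [-0.04 -0.02 -0.  ] op 0.0110 q6 -2.01
pre t9.8 [ 0.5296 -0.2314  0.113 ] F [ 0.4 -0.7 -0.6] M [-0.02 -0.02  0.  ] op 0.0110 q6 -2.01
True t10.3 [ 0.5292 -0.2314  0.1022] F [-2.3  0.1  4.6] M [-0.03  0.18  0.  ] op 0.0108 q6 -2.01
 t10.6 [ 0.5291 -0.2313  0.1022] F [-1.1 -0.4  4.9] M [-0.12  0.12 -0.04] op 0.0114 q6 -2.01
```

View pics/w6b.png

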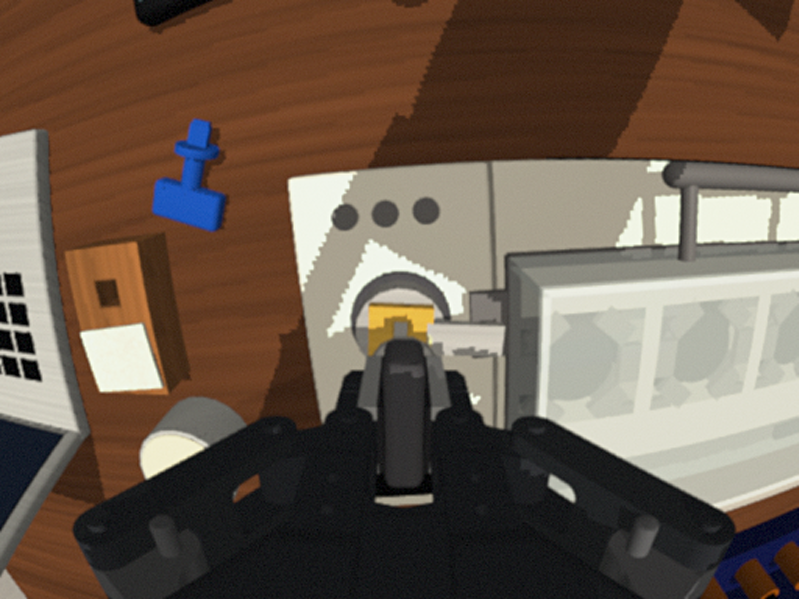

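```bash
cat > ins.py <<'E'
from h import *
def search(X,y0,zc,offs,yaws,zt):
    """press at commanded zc, visit offsets; return if z drops under zt"""
    for k,(dx,dy) in enumerate(offs):
        for a in yaws:
            move_l([X[0]+dx,X[1]+dy,zc],feed=0.03,rotation=dn(y0+a),max_force=25)
            o=observe()
            if o['eef_pos'][2]<zt: st(('IN',dx,dy,a)); return True,(dx,dy,a)
        if k%3==0: st((dx,dy))
        yaws=yaws[::-1]
    return False,None
E
python3 - <<'E'
from ins import *
o=observe()
offs=[(0,0),(.0008,0),(-.0008,0),(0,.0008),(0,-.0008),(.0012,.0012),(-.0012,.0012),(-.0012,-.0012),(.0012,-.0012)]
print(search([0.529,-0.231],-0.11,0.0995,offs[:5],[-0.12,-0.04,0.04,0.12],0.0985))
st()
E
```

```text
(0, 0) t11.6 [ 0.5295 -0.2326  0.1014] F [-5.  -2.  12.1] M [-0.47  0.84 -0.05] op 0.0112 q6 -2.13
(0, 0.0008) t14.6 [ 0.5295 -0.2314  0.1014] F [-4.3 -1.9 12.7] M [-0.22  0.83  0.02] op 0.0112 q6 -1.89
(False, None)
 t15.6 [ 0.5294 -0.2329  0.1014] F [-4.4 -1.1 12.2] M [-0.19  0.8  -0.01] op 0.0112 q6 -2.13
```

```bash
python3 - <<'E'
from h import *
snap('wrist','wrist7');snap('side','side7');snap('scene','scene7')
crop('wrist7',200,180,320,330,'c7',5);crop('scene7',130,150,230,250,'c7s',6)
crop('side7',180,130,290,230,'c7d',7)
E
```

```text
(no output)
```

View pics/c7.png

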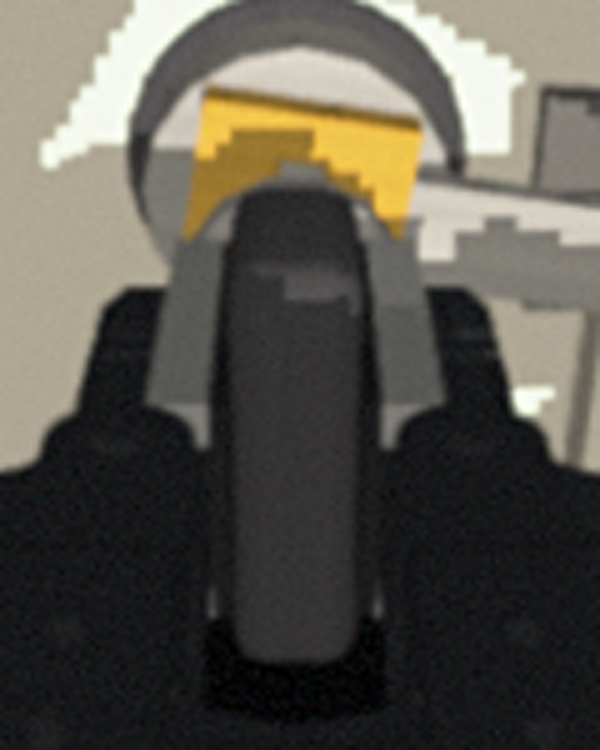

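View pics/c7s.png

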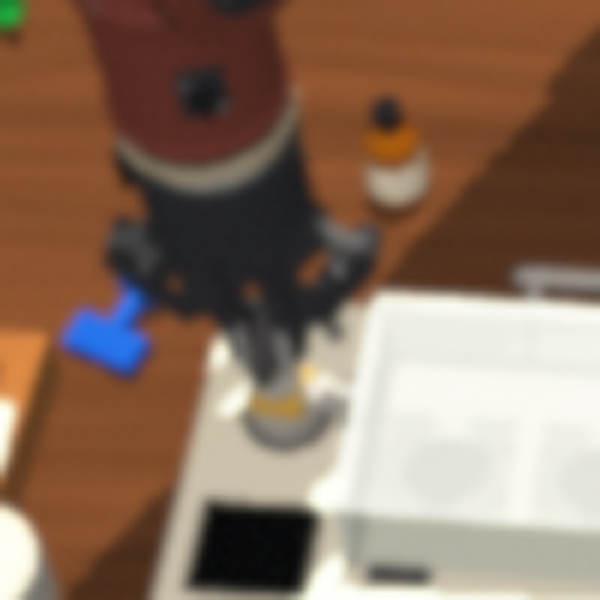

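View pics/c7d.png

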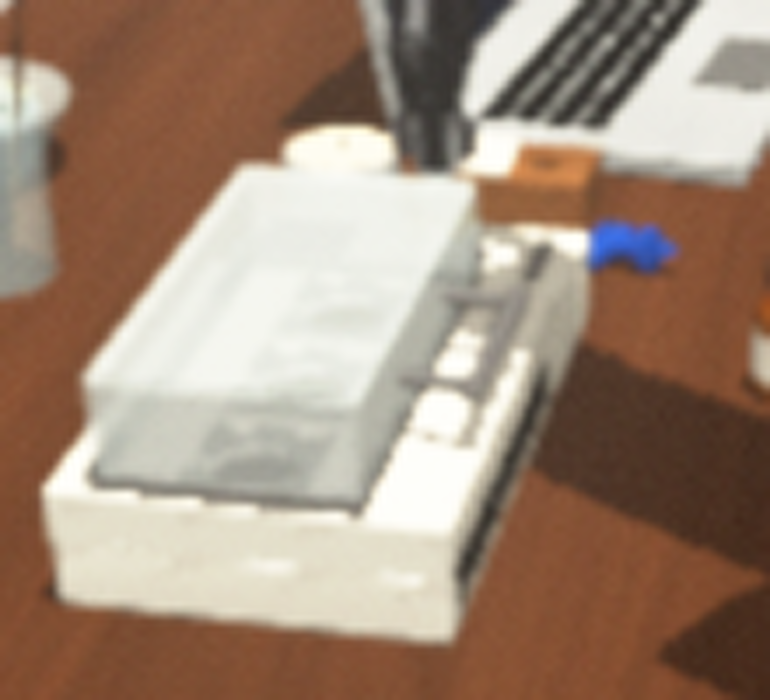

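```bash
python3 - <<'E'
from h import *
for a in [(205,90),(420,125),(185,240),(405,240)]: print(np.round(pt('wrist7',200+a[0]/5,180+a[1]/5,.074),4))
a=pt('wrist7',241,198,.074);b=pt('wrist7',284,205,.074);print(np.arctan2(-(b-a)[0],(b-a)[1]), np.linalg.norm(b-a))
u=(b-a)/np.linalg.norm(b-a); n=np.array([u[1],-u[0],0]); print('center',(a+b)/2+n*0.0135)
print(np.round(np.load('pics/wrist7.npz')['T'],3))
# refined from wrist6
a=pt('wrist6',368/1.56,303/1.56,.074);b=pt('wrist6',434/1.56,305/1.56,.074);print(np.arctan2(-(b-a)[0],(b-a)[1]), np.linalg.norm(b-a))
u=(b-a)/np.linalg.norm(b-a); n=np.array([u[1],-u[0],0]); print('center',(a+b)/2+n*0.0135)
E
```

```text
[ 0.5124 -0.2424  0.074 ]
[ 0.5166 -0.2162  0.074 ]
[ 0.5322 -0.2451  0.074 ]
[ 0.5319 -0.2175  0.074 ]
-0.1584984390609721 0.026486537040322337
center [ 0.52779106 -0.23142801  0.074     ]
[[-0.011  0.959  0.284  0.457]
 [ 1.     0.011  0.001 -0.232]
 [-0.003  0.284 -0.959  0.245]
 [ 0.     0.     0.     1.   ]]
-0.1406837884707014 0.02721433282893939
center [ 0.5273588  -0.23115802  0.074     ]
```

```bash
python3 - <<'E'
from ins import *
offs=[(0,0),(.0007,0),(-.0007,0),(0,.0008),(0,-.0008),(-.001,.0008),(-.001,-.0008),(.001,-.0008),(.001,.0008)]
move_l([0.5276,-0.2313,0.104],feed=0.05,rotation=dn(-0.23)); st()
print(search([0.5276,-0.2313],-0.15,0.0995,offs,[-0.08,0.,0.08],0.0985))
st()
E
```

```text
t16.1 [ 0.5272 -0.231   0.1033] F [-0.1 -0.3 -0.7] M [-0.04  0.08 -0.  ] op 0.0113 q6 -1.89
(0, 0) t16.9 [ 0.5274 -0.2317  0.0993] F [-0.5 -4.8 -4.3] M [-0.87  0.11  0.02] op 0.0112 q6 -2.05
(0, 0.0008) t19.2 [ 0.5272 -0.2311  0.0996] F [-2.1 -7.4 -2.4] M [-1.24  0.36 -0.01] op 0.0112 q6 -1.89
(-0.001, -0.0008) t21.4 [ 0.5265 -0.232   0.0994] F [-1.1 -1.3 -1.7] M [-0.16 -0.   -0.01] op 0.0115 q6 -2.05
(False, None)
 t22.9 [ 0.5282 -0.2318  0.0993] F [-4.3 -4.5 -3. ] M [-0.91  0.93 -0.07] op 0.0109 q6 -2.05
```

```bash
python3 - <<'E'
from ins import *
move_l([0.5273,-0.2315,0.099],feed=0.03,rotation=dn(-0.15)); st()
c=move_l([0.5273,-0.2315,0.0895],feed=0.03,max_force=15); st(c)
E
```

```text
t23.2 [ 0.5278 -0.2317  0.0992] F [-0.8 -1.2 -1.8] M [-0.21  0.29 -0.03] op 0.0114 q6 -1.97
True t23.5 [ 0.5277 -0.2317  0.0907] F [-1.6  0.1  5.6] M [0.07 0.31 0.01] op 0.0113 q6 -1.97
```

```bash
python3 - <<'E'
from ins import *
for a in [-0.5,-0.9,-1.3,-1.6,-1.74]:
    c=move_l([0.5276,-0.2315,0.0908],feed=0.05,rotation=dn(a)); st((a,c))
snap('wrist','wrist8');crop('wrist8',0,0,512,384,'w8b',1.56)
E
```

```text
(-0.5, False) t24.0 [ 0.5277 -0.2317  0.0907] F [-2.2 -1.8  0.8] M [-0.37  0.42  0.17] op 0.0106 q6 -1.62
(-0.9, False) t24.6 [ 0.5281 -0.2313  0.0908] F [ 0.5  0.3 -1.4] M [-0.04 -0.15  0.1 ] op 0.0112 q6 -1.22
(-1.3, False) t25.1 [ 0.5285 -0.2311  0.0908] F [ 5.9  0.7 -3. ] M [ 0.25 -1.    0.05] op 0.0118 q6 -0.82
(-1.6, False) t25.6 [ 0.5289 -0.2312  0.0909] F [ 7.3  2.  -4.2] M [ 0.29 -1.3   0.06] op 0.0111 q6 -0.52
(-1.74, False) t25.9 [ 0.5291 -0.2313  0.0909] F [ 7.   1.2 -5.5] M [ 0.3  -1.48  0.14] op 0.0112 q6 -0.38
```

View pics/w8b.png

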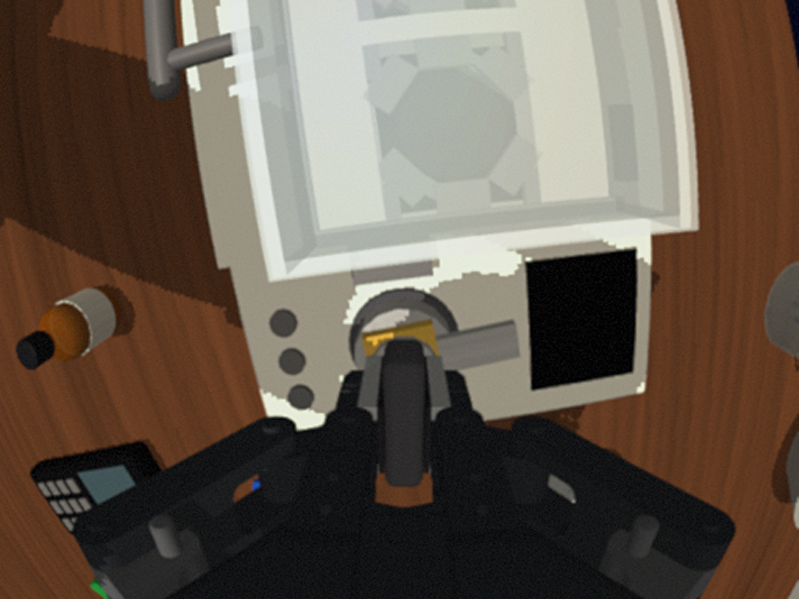

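```bash
python3 - <<'E'
from ins import *
c=move_l([0.5276,-0.2315,0.0908],feed=0.05,rotation=dn(-1.80)); st(c)
snap('wrist','wrist9');crop('wrist9',200,180,320,300,'c9',6)
E
```

```text
False t26.1 [ 0.5292 -0.2313  0.0909] F [ 8.2  1.4 -6.6] M [ 0.25 -1.55  0.17] op 0.0111 q6 -0.32
```

View pics/c9.png

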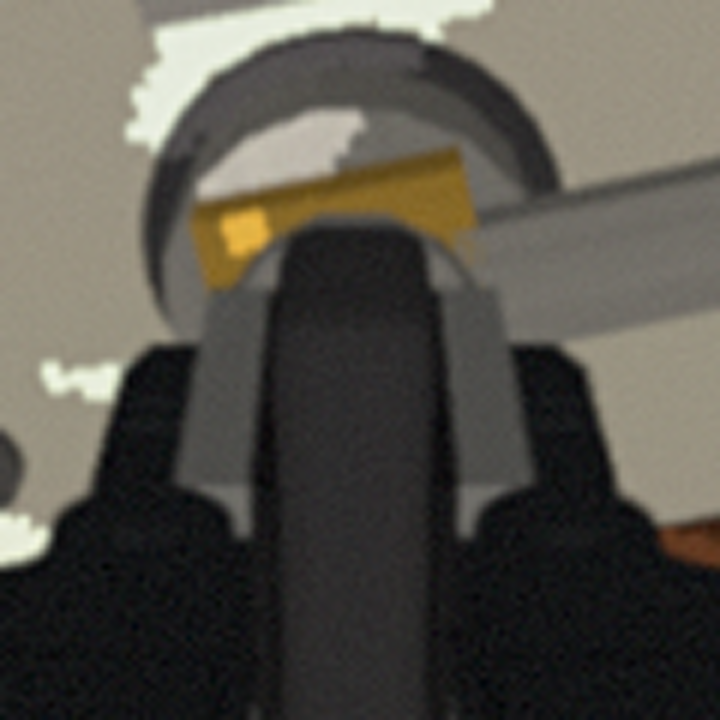

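```bash
python3 - <<'E'
from ins import *
c=move_l([0.5280,-0.2315,0.0908],feed=0.05,rotation=dn(-1.87)); st(c)
c=move_l([0.5280,-0.2315,0.0908],feed=0.05,rotation=dn(-1.75)); st(c)
gripper_to(0.04); st()
move_l([0.528,-0.2315,0.16],feed=0.15)
movep([0.52,-0.2315,0.22],dn(-1.4)); hold(0.15)
snap('wrist','wrist10');crop('wrist10',0,0,512,384,'w10b',1.56)
E
```

```text
False t26.4 [ 0.5293 -0.2313  0.0908] F [ 7.2  1.4 -5.2] M [ 0.18 -1.42  0.08] op 0.0112 q6 -0.25
False t26.7 [ 0.5288 -0.2312  0.0909] F [ 4.7  1.9 -3.4] M [ 0.37 -1.07  0.08] op 0.0110 q6 -0.37
 t27.1 [ 0.5277 -0.2317  0.0908] F [ 1.1 -0.1 -0.3] M [-0.02 -0.01 -0.01] op 0.0400 q6 -0.37
```

View pics/w10b.png

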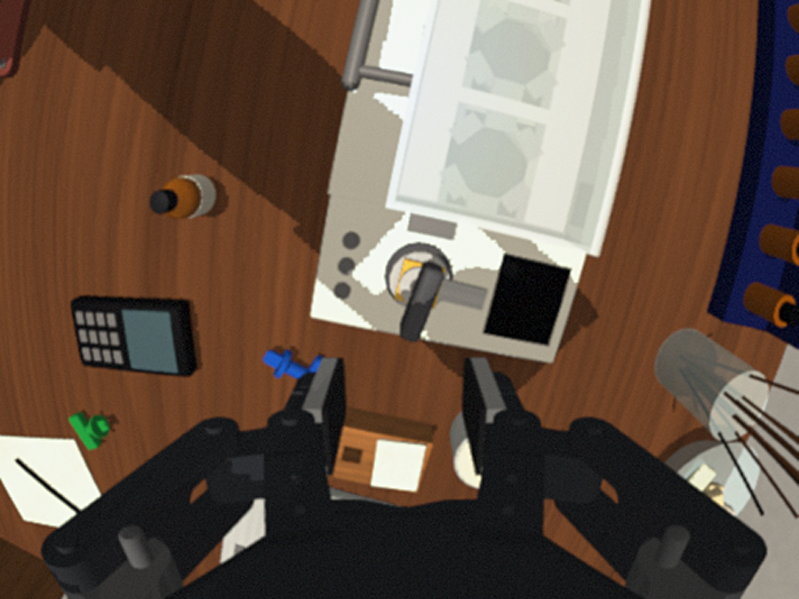

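```bash
cat > cov.py <<'E'
from h import *
O=np.array([0.5642,-0.0683]);PHI=-0.033
def W(x,y,z):
    c,s=np.cos(PHI),np.sin(PHI); return [O[0]+c*x-s*y,O[1]+s*x+c*y,z]
def bar(th,dz=-0.019):
    return W(0.062-0.157*np.cos(th)+0.028*np.sin(th),0,0.062+0.028*np.cos(th)+0.157*np.sin(th)+dz)
E
python3 - <<'E'
from cov import *
y=PHI-H
gripper_to(0.028)
b=bar(0); print(b)
movep([b[0],b[1],0.15],dn(y))
c=move_l(b,feed=0.08,max_force=8); st(c)
gripper_to(0.0,f_grip=22); st()
for th in np.arange(0.1,1.75,0.1):
    c=move_l(bar(th),feed=0.12,max_force=25)
    if c or int(th*10+.5)%4==1: st((round(th,2),c))
    if c: break
E
```

```text
[np.float64(0.4692517228058998), np.float64(-0.06516556897151862), np.float64(0.071)]
True t30.3 [ 0.4685 -0.065   0.0749] F [-4.3  1.2  9.1] M [ 0.15  0.22 -0.04] op 0.0278 q6 -0.27
 t30.6 [ 0.4699 -0.0651  0.0745] F [5.2 1.6 0.6] M [ 0.08 -0.91 -0.03] op 0.0101 q6 -0.27
(np.float64(0.1), False) t30.8 [ 0.4723 -0.0652  0.0861] F [-1.8  0.7  0.1] M [0.04 0.34 0.03] op 0.0097 q6 -0.27
(np.float64(0.5), False) t32.0 [ 0.4989 -0.0661  0.1435] F [-17.3   0.8  14.8] M [ 0.12  3.07 -0.07] op 0.0100 q6 -0.25
(np.float64(0.9), False) t33.1 [ 0.5519 -0.0681  0.1886] F [-12.5   2.1  23.8] M [0.39 2.06 0.03] op 0.0099 q6 -0.23
(np.float64(1.3), False) t34.2 [ 0.6141 -0.0702  0.205 ] F [1.2 0.4 8.3] M [ 0.03 -0.14 -0.03] op 0.0099 q6 -0.21
(np.float64(1.7), False) t35.4 [ 0.6757 -0.0723  0.1958] F [ 4.  -0.9  5.2] M [-0.22 -0.58 -0.03] op 0.0100 q6 -0.19
```

```bash
python3 - <<'E'
from cov import *
gripper_to(0.03); st()
p=observe()['eef_pos']
move_l([p[0],p[1],0.29],feed=0.2)
movep([0.42,0.25,0.32],dn(-0.5)); st()
snap('scene','scene11');snap('wrist','wrist11');crop('scene11',100,100,440,300,'s11',2.35);crop('wrist11',0,0,512,384,'w11b',1.56)
E
```

```text
t35.7 [ 0.6733 -0.0716  0.1941] F [ 0.1 -0.1  0.3] M [ 0.02 -0.02 -0.02] op 0.0298 q6 -0.19
 t37.8 [0.4207 0.2495 0.3198] F [0.3 0.6 0.7] M [-0.03  0.   -0.01] op 0.0297 q6 -0.70
```

View pics/s11.png

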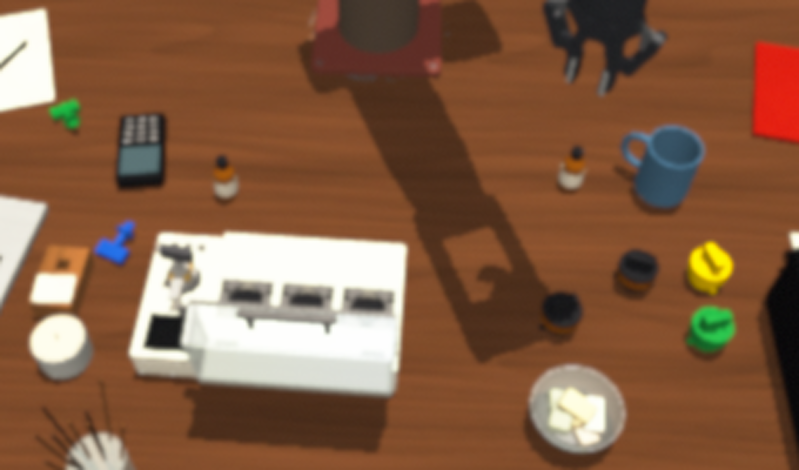

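View pics/w11b.png

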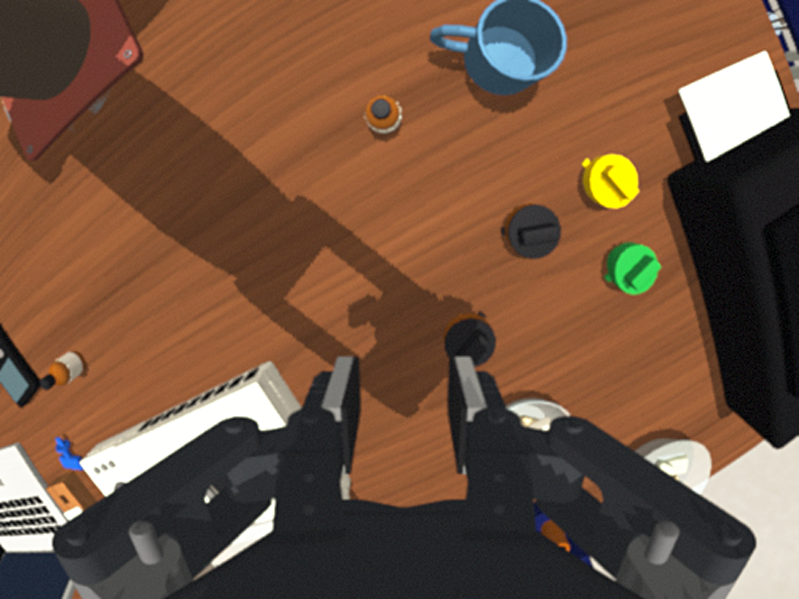

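```bash
python3 - <<'E'
from cov import *
print(pt('wrist11',538/1.56,234/1.56,.058),pt('wrist11',478/1.56,345/1.56,.058))
gripper_to(0.08)
movep([0.49,0.315,0.22],dn(0)); hold(0.15); st()
snap('wrist','wrist12');crop('wrist12',0,0,512,384,'w12b',1.56)
movep([0.555,-0.07,0.23],dn(0)); hold(0.15); st()
snap('wrist','wrist13');crop('wrist13',0,0,512,384,'w13b',1.56)
E
```

```text
[0.46879037 0.3629717  0.058     ] [0.53831896 0.2668534  0.058     ]
 t39.2 [0.4906 0.315  0.2225] F [0.1 0.2 1.1] M [ 0.01  0.05 -0.03] op 0.0798 q6 -1.13
 t40.9 [ 0.5551 -0.0688  0.23  ] F [0.8 0.5 0. ] M [ 0.07 -0.02 -0.01] op 0.0799 q6 -1.84
```

View pics/w12b.png

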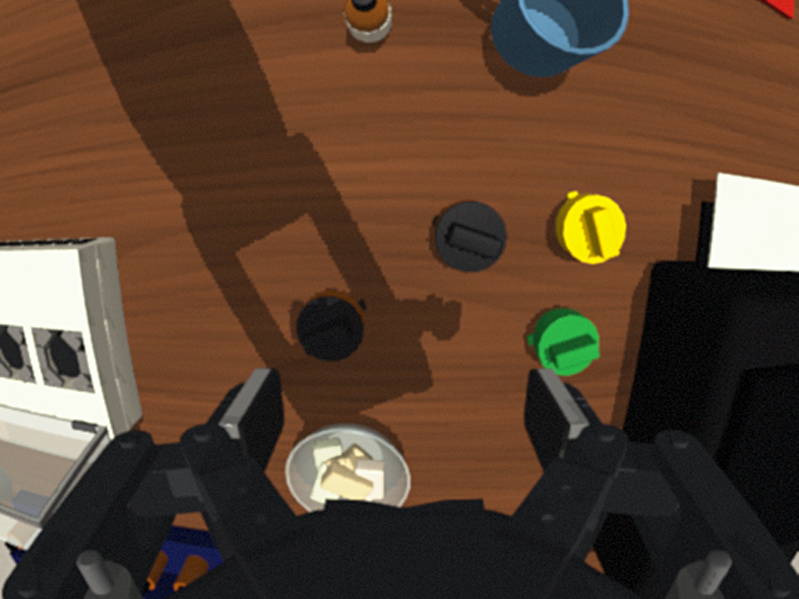

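View pics/w13b.png

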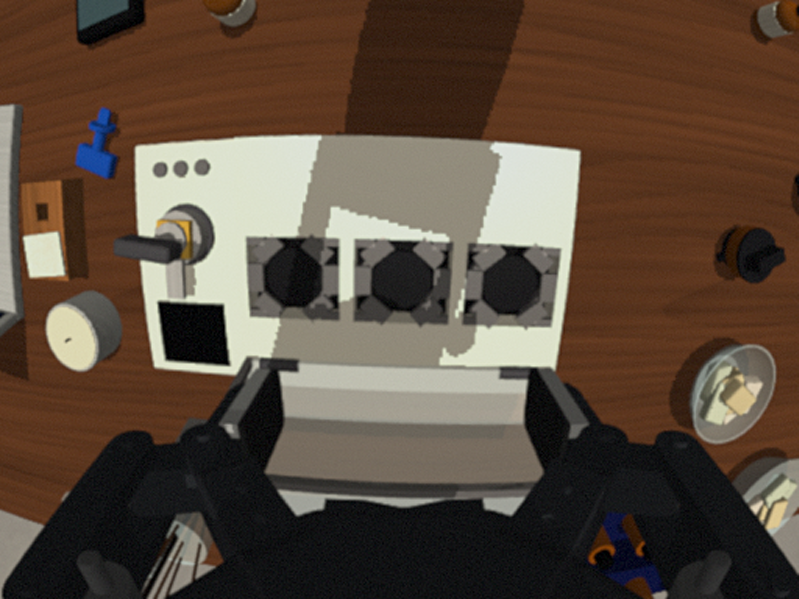

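```bash
python3 - <<'E'
from cov import *
crop('wrist13',150,145,370,220,'c13',3.6);crop('wrist12',180,120,335,240,'c12',5)
E
```

```text
(no output)
```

View pics/c13.png

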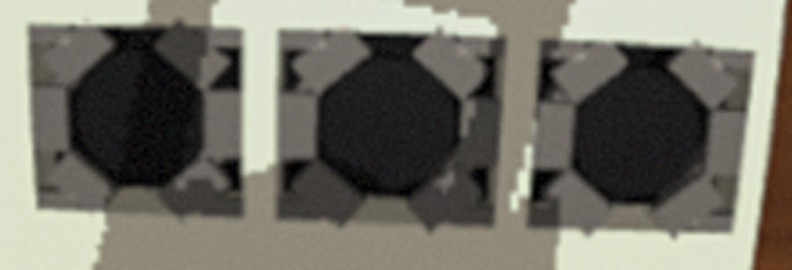

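View pics/c12.png

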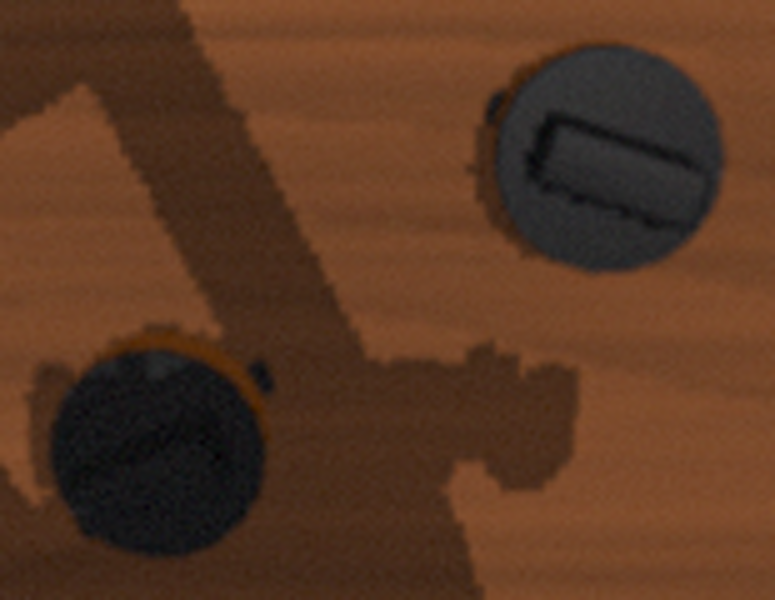

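```bash
python3 - <<'E'
from cov import *
for a in [(137,118),(389,123),(640,136)]: print('dock',np.round(pt('wrist13',150+a[0]/3.6,145+a[1]/3.6,.059),4))
for y in (-.078,0,.078): print('pred',np.round(W(0,y,.06),4))
im=cv2.imread('pics/wrist12.png')[120:240,180:335].astype(float)
im=np.clip((im/255)**0.45*255*1.0,0,255).astype(np.uint8)
cv2.imwrite('pics/c12g.png',cv2.resize(im,None,fx=5,fy=5,interpolation=cv2.INTER_CUBIC))
E
```

```text
dock [ 0.5613 -0.1457  0.059 ]
dock [ 0.5629 -0.068   0.059 ]
dock [0.5667 0.0097 0.059 ]
pred [ 0.5616 -0.1463  0.06  ]
pred [ 0.5642 -0.0683  0.06  ]
pred [0.5668 0.0097 0.06  ]
```

View pics/c12g.png

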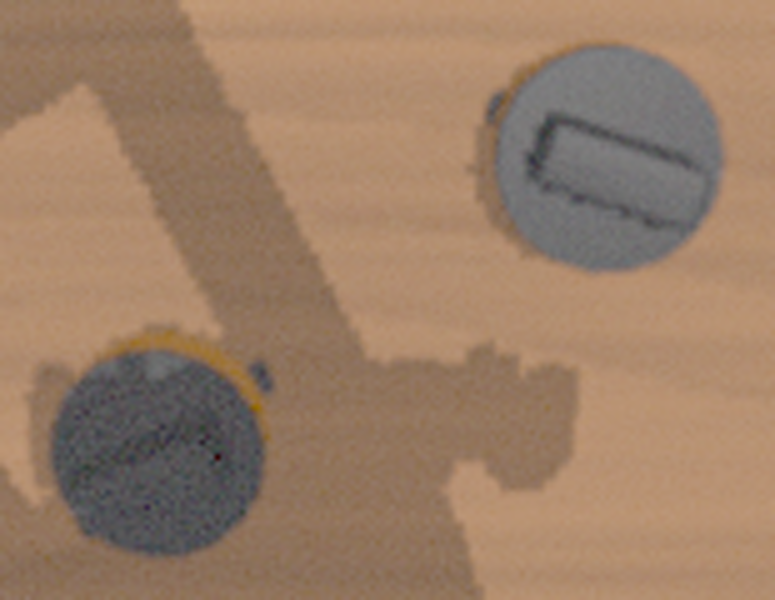

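```bash
python3 - <<'E'
from cov import *
g=lambda a,z:pt('wrist12',180+a[0]/5,120+a[1]/5,z)
A=g((608,158),.036);B=g((158,452),.036);print(A,B)
q=[g(a,.058) for a in [(550,118),(712,172),(688,228),(535,180)]];print('fin mid',np.mean(q,0))
an=lambda d:np.arctan2(d[1],d[0])
print('A ang',an(q[1]-q[0]),an(q[2]-q[3]), 'lug',an(g((493,105),.003)-A))
print('B lug',an(g((262,377),.003)-B),np.linalg.norm((g((262,377),.003)-B)[:2]),'fin',an(g((210,425),.04)-g((80,480),.04)))
for n in ['wrist11']:
  print('A w11',pt(n,533/1.56,231/1.56,.036),'B',pt(n,470/1.56,341/1.56,.036))
E
```

```text
[0.47083805 0.36510029 0.036     ] [0.54129222 0.2604977  0.036     ]
fin mid [0.47080756 0.36498902 0.058     ]
A ang 1.26510009225123 1.2758766769131582 lug -1.8798128481510146
B lug 1.9235386578142923 0.023965032807383258 fin 1.9850870443825077
A w11 [0.46993811 0.36396165 0.036     ] B [0.54026689 0.26062928 0.036     ]
```

```bash
cat > cart.py <<'E'
from cov import *
def pick(x,y,yaw,zt=0.039):
    gripper_to(0.04)
    movep([x,y,0.12],dn(yaw)); hold(0.1)
    c=move_l([x,y,zt],feed=0.1,max_force=8); st(('down',c))
    gripper_to(0.0,f_grip=60); o=st('grip')
    move_l([x,y,0.16],feed=0.15); st('up')
    return o['eef_pos'][2]
E
python3 - <<'E'
from cart import *
print(pick(0.5411,0.2605,1.95-np.pi))
d=W(0,.078,0)
movep([d[0],d[1],0.16],dn(PHI)); hold(0.2); st()
snap('wrist','wrist14');crop('wrist14',0,0,512,384,'w14b',1.56)
E
```

```text
('down', False) t44.0 [0.5418 0.2607 0.0397] F [ 0.1  0.2 -0.4] M [-0.   -0.01 -0.03] op 0.0397 q6 -0.06
grip t44.4 [0.5419 0.2608 0.0401] F [-0.2  0.2  5.9] M [0.04 0.06 0.01] op 0.0124 q6 -0.06
up t45.3 [0.5402 0.2602 0.1586] F [ 0.4  0.1 -0.9] M [-0.02  0.03 -0.01] op 0.0126 q6 -0.06
0.04010514037129055
 t47.0 [0.5668 0.0102 0.1599] F [ 0.9  0.5 -1.2] M [ 0.01  0.04 -0.01] op 0.0127 q6 -1.66
```

View pics/w14b.png

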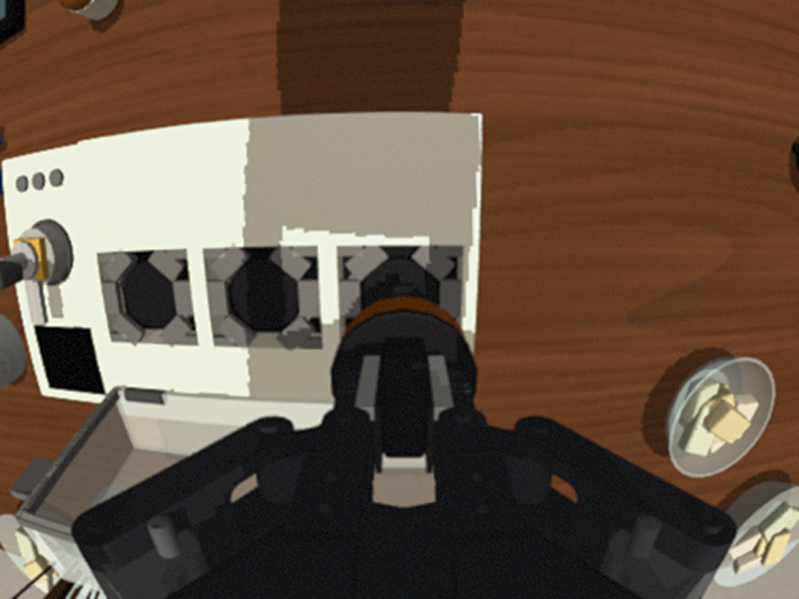

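```bash
python3 - <<'E'
from cart import *
for a in [(331,378),(477,378),(404,311)]: print(pt('wrist14',a[0]/1.56,a[1]/1.56,.1558))
E
```

```text
[ 0.56716864 -0.01417152  0.1558    ]
[0.56881853 0.03784573 0.1558    ]
[0.54277146 0.01262156 0.1558    ]
```

```bash
python3 - <<'E'
from cart import *
d=W(-.001,.078,0)
move_l([d[0],d[1],0.108],feed=0.1); hold(0.1); st()
c=move_l([d[0],d[1],0.0870],feed=0.03,max_force=5); st(c)
E
```

```text
t47.8 [0.5666 0.0096 0.109 ] F [ 0.4  0.1 -1.8] M [0.03 0.03 0.07] op 0.0125 q6 -1.66
True t48.4 [0.5658 0.0097 0.0892] F [-0.2  0.2  5.5] M [0.06 0.01 0.02] op 0.0123 q6 -1.66
```

```bash
cat >> cart.py <<'E'
def lockin(d,zd=0.0862):
    c=move_l([d[0],d[1],zd],feed=0.03,max_force=20); st(('push',c))
    for a in [-0.4,-0.8,-1.2,-1.5,-1.62]:
        c=move_l([d[0],d[1],zd],feed=0.05,rotation=dn(PHI+a),max_force=30); st((a,c))
        if c: break
def rel(d):
    move_l([d[0],d[1],0.0905],feed=0.05); st('relax')
    gripper_to(0.034); st('open')
    move_l([d[0],d[1],0.19],feed=0.15)
E
python3 - <<'E'
from cart import *
lockin(W(-.001,.078,0))
E
```

```text
('push', False) t48.6 [0.5661 0.0097 0.0868] F [-1.2 -0.4  5.8] M [0.03 0.2  0.03] op 0.0127 q6 -1.66
(-0.4, False) t49.2 [0.5667 0.0097 0.0872] F [-0.1  0.4  6.1] M [ 0.11  0.01 -0.07] op 0.0127 q6 -1.26
(-0.8, False) t49.7 [0.5668 0.0096 0.0873] F [-0.1  1.2  6. ] M [ 0.07 -0.01 -0.04] op 0.0126 q6 -0.86
(-1.2, False) t50.3 [0.5669 0.0096 0.0873] F [1.  0.1 5.1] M [ 0.03 -0.02 -0.07] op 0.0126 q6 -0.46
(-1.5, False) t50.7 [0.5669 0.0096 0.0874] F [-0.3 -0.7  6.9] M [-0.04 -0.07 -0.07] op 0.0128 q6 -0.16
(-1.62, False) t51.0 [0.5673 0.0095 0.0874] F [ 2.6 -0.2  4.8] M [-0.11 -0.57 -0.  ] op 0.0126 q6 -0.04
```

```bash
python3 - <<'E'
from cart import *
d=W(-.001,.078,0); rel(d)
movep([0.48,0.28,0.24],dn(-0.8)); hold(0.1)
snap('wrist','wrist15');crop('wrist15',0,0,512,384,'w15b',1.56)
E
```

```text
relax t51.3 [0.567  0.0095 0.0903] F [ 7.1 -0.7 -3.8] M [-0.17 -1.39  0.11] op 0.0121 q6 -0.04
open t51.6 [0.5651 0.0098 0.0901] F [ 0.8 -0.7 -1.3] M [ 0.04 -0.06 -0.03] op 0.0339 q6 -0.04
```

View pics/w15b.png

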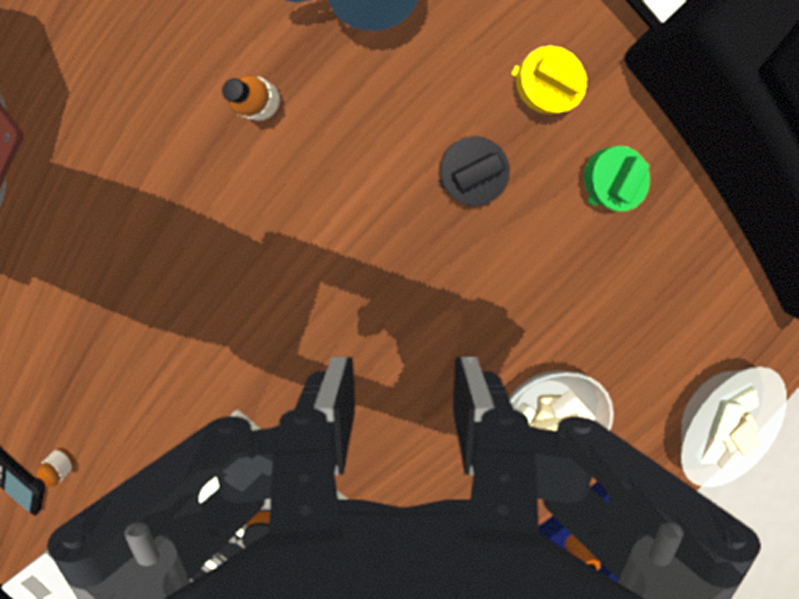

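```bash
python3 - <<'E'
from cart import *
print(pt('wrist15',475/1.56,172/1.56,.036),pt('wrist15',480/1.56,173/1.56,.058))
a=pt('wrist15',452/1.56,177/1.56,.058);b=pt('wrist15',500/1.56,153/1.56,.058);print(np.arctan2(*(b-a)[[1,0]]))
E
```

```text
[0.47210249 0.36448053 0.036     ] [0.4724057  0.36445174 0.058     ]
1.2580726627175958
```

Unmoved. Pick A and fit it in the middle dock.

```bash
python3 - <<'E'
from cart import *
g=pick(0.4711,0.3648,1.265-np.pi)
d=W(-.0005,0,0)
movep([0.50,0.15,0.19],dn(-0.9))
movep([d[0],d[1],0.19],dn(PHI)); hold(0.15)
move_l([d[0],d[1],0.110],feed=0.1); hold(0.1)
snap('wrist','wrist16');crop('wrist16',0,0,512,384,'w16b',1.56)
c=move_l([d[0],d[1],0.0870],feed=0.03,max_force=5); o=st(c)
if o['eef_pos'][2]<0.0915:
    lockin(d)
E
```

```text
('down', False) t56.1 [0.4717 0.3652 0.0397] F [-1.3  0.5  0.4] M [ 0.03  0.01 -0.03] op 0.0400 q6 0.83
grip t56.4 [0.472  0.3652 0.0401] F [ 0.7 -0.3  4.3] M [-0.01 -0.07 -0.03] op 0.0124 q6 0.83
up t57.4 [0.4702 0.3643 0.1585] F [-0.6 -0.3 -2.4] M [-0.04 -0.01  0.04] op 0.0124 q6 0.83
True t61.7 [ 0.5636 -0.0682  0.0895] F [-0.6  0.5  3.5] M [-0.06  0.04 -0.04] op 0.0127 q6 -1.80
('push', False) t61.9 [ 0.564  -0.0683  0.0867] F [-2.3  0.1  5.9] M [ 0.05  0.24 -0.04] op 0.0127 q6 -1.80
(-0.4, False) t62.5 [ 0.5646 -0.0686  0.0872] F [-0.1  0.1  5.5] M [-0.05  0.03 -0.01] op 0.0123 q6 -1.40
(-0.8, False) t63.0 [ 0.5646 -0.0687  0.0872] F [ 1.4 -0.   5.8] M [-0.11  0.05 -0.01] op 0.0126 q6 -1.00
(-1.2, False) t63.6 [ 0.5646 -0.0687  0.0872] F [ 0.5 -0.8  6.1] M [-0.07  0.07  0.  ] op 0.0121 q6 -0.60
(-1.5, False) t64.0 [ 0.5645 -0.0687  0.0872] F [ 0.1 -0.7  5.5] M [-0.05  0.12  0.  ] op 0.0125 q6 -0.30
(-1.62, False) t64.3 [ 0.5647 -0.0687  0.0872] F [ 1.2 -0.8  4.3] M [-0.06 -0.04  0.06] op 0.0126 q6 -0.18
```

View pics/w16b.png

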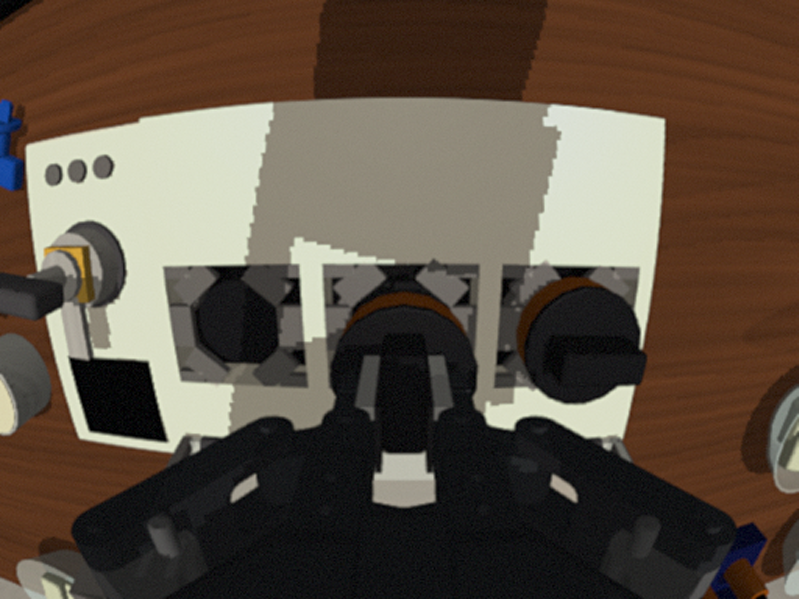

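```bash
python3 - <<'E'
from cart import *
d=W(-.0005,0,0); rel(d)
movep([0.52,-0.04,0.25],dn(PHI)); hold(0.15); st()
snap('wrist','wrist17');crop('wrist17',150,100,400,260,'c17',3.2); snap('scene','scene17')
f=np.load('pics/wrist17.npz')
E
```

```text
relax t64.5 [ 0.5644 -0.0686  0.0902] F [ 4.9 -2.8 -4.3] M [-0.24 -1.03  0.08] op 0.0122 q6 -0.18
open t64.9 [ 0.5634 -0.0682  0.0904] F [0.5 0.2 0.2] M [-0.02 -0.03  0.01] op 0.0340 q6 -0.18
 t67.3 [ 0.5199 -0.04    0.2496] F [-0.4 -0.3  0.3] M [ 0.02  0.03 -0.01] op 0.0340 q6 -1.77
```

View pics/c17.png

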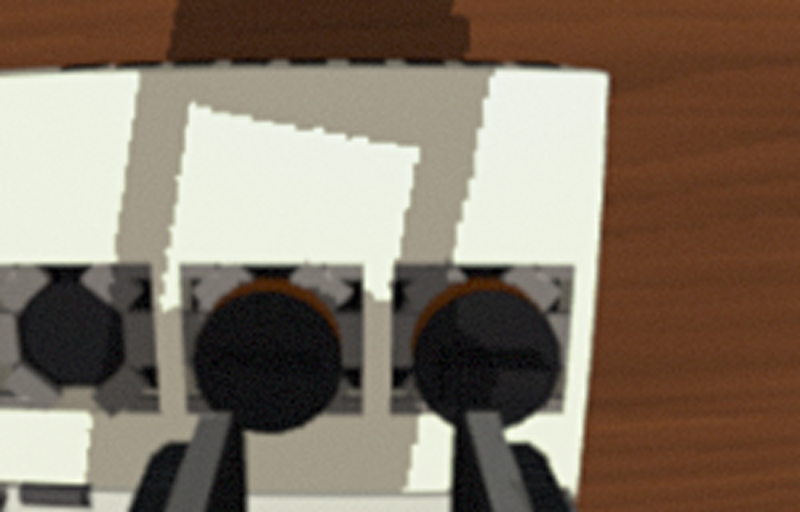

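View pics/scene17.png

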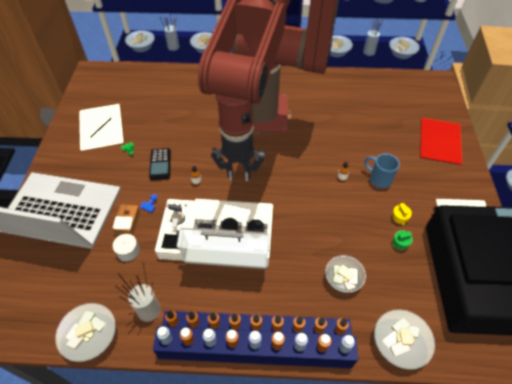

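```bash
python3 - <<'E'
from cart import *
for a in [(265,362),(215,362),(315,360),(490,360),(450,362),(535,358),(265,320),(480,320)]: print(a,np.round(pt('wrist17',150+a[0]/3.2,100+a[1]/3.2),4))
E
```

```text
(265, 362) [ 0.557  -0.0668  0.1032]
(215, 362) [ 0.5558 -0.083   0.1053]
(315, 360) [ 0.5587 -0.0507  0.0979]
(490, 360) [0.5596 0.0071 0.1011]
(450, 362) [ 0.5583 -0.0066  0.1049]
(535, 358) [0.56   0.0225 0.1   ]
(265, 320) [ 0.5479 -0.0676  0.087 ]
(480, 320) [0.5502 0.0055 0.0873]
```

```bash
python3 - <<'E'
from cart import *
y=PHI-H
gripper_to(0.03)
b=[0.6742,-0.0716,0.203]
movep([0.60,-0.07,0.30],dn(y)); movep([b[0],b[1],0.29],dn(y)); hold(0.1)
c=move_l(b,feed=0.1,max_force=8); st(c)
gripper_to(0.0,f_grip=22); st('grip')
for th in np.arange(1.6,0.05,-0.1):
    c=move_l(bar(th,-0.012),feed=0.12,max_force=25)
    if c or int(th*10+.5)%3==1: st((round(th,2),c))
    if c: break
E
```

```text
False t70.5 [ 0.6748 -0.0717  0.2041] F [-0.5  0.5  0.4] M [-0.   -0.02  0.04] op 0.0301 q6 -0.19
grip t70.8 [ 0.675  -0.0718  0.2044] F [ 0.5 -0.5  2.4] M [-0.   -0.16 -0.06] op 0.0098 q6 -0.19
(np.float64(1.6), False) t71.1 [ 0.6598 -0.0713  0.2085] F [1.8 1.2 7.2] M [ 0.3  -0.34  0.01] op 0.0098 q6 -0.19
(np.float64(1.3), False) t71.9 [ 0.6109 -0.0697  0.2101] F [-2.2  1.2  8.3] M [ 0.28  0.28 -0.01] op 0.0101 q6 -0.21
(np.float64(1.0), False) t72.8 [ 0.5629 -0.0681  0.1967] F [-5.1  2.1  4.9] M [0.18 0.61 0.  ] op 0.0098 q6 -0.23
(np.float64(0.7), False) t73.6 [ 0.5236 -0.0669  0.1717] F [-0.5  1.2 -2.6] M [ 0.24 -0.01 -0.04] op 0.0098 q6 -0.24
(np.float64(0.4), False) t74.5 [ 0.4928 -0.066   0.1365] F [ 5.9  0.5 -6.2] M [ 0.16 -0.89 -0.04] op 0.0100 q6 -0.26
(np.float64(0.1), False) t75.3 [ 0.4732 -0.0655  0.0931] F [ 5.3 -0.  -4.7] M [ 0.16 -0.89 -0.03] op 0.0095 q6 -0.27
```

```bash
python3 - <<'E'
from cart import *
c=move_l(bar(0.03,-0.012),feed=0.1,max_force=20); st(c)
gripper_to(0.028); p=observe()['eef_pos']
move_l([p[0],p[1],0.17],feed=0.15)
gripper_to(0.0,f_grip=22)
d=W(-.043,0,0)
movep([d[0],d[1],0.145],dn(PHI-H)); hold(0.1)
c=move_l([d[0],d[1],0.108],feed=0.03,max_force=22); st(('press',c)); hold(0.3); st()
move_l([d[0],d[1],0.20],feed=0.15)
movep([0.46,-0.10,0.25],dn(PHI)); hold(0.15)
snap('wrist','wrist18');crop('wrist18',0,0,512,384,'w18b',1.56)
E
```

```text
False t75.6 [ 0.4706 -0.0654  0.0823] F [ 4.9  1.7 -4.3] M [ 0.15 -0.91  0.02] op 0.0099 q6 -0.27
('press', True) t78.3 [ 0.521  -0.0669  0.118 ] F [-3.1 -0.1  8.2] M [ 0.09  0.5  -0.02] op 0.0002 q6 -0.24
 t78.6 [ 0.5209 -0.0669  0.118 ] F [-2.5  0.3  6.9] M [0.08 0.37 0.02] op 0.0001 q6 -0.24
```

View pics/w18b.png

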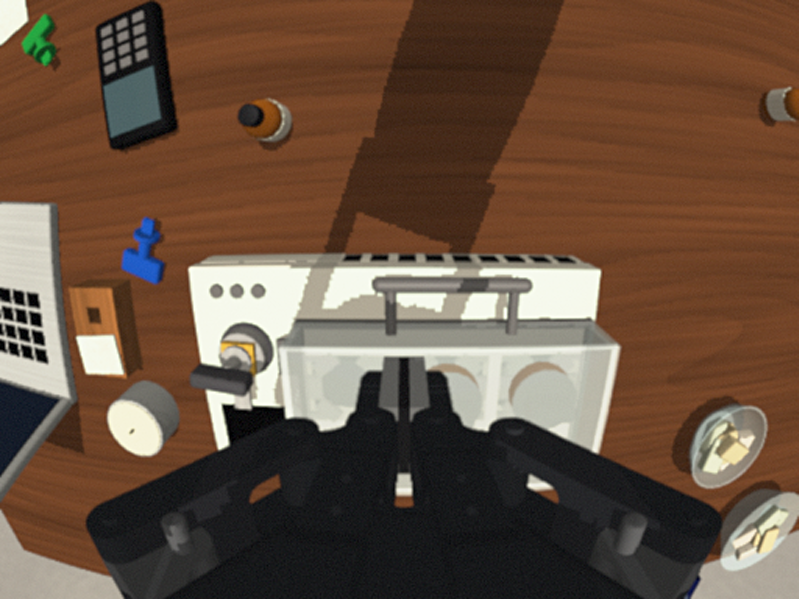

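```bash
python3 - <<'E'
from cart import *
d=W(-.043,0,0)
movep([d[0],d[1],0.145],dn(PHI-H)); hold(0.1)
c=move_l([d[0],d[1],0.1135],feed=0.03,max_force=35); st(('press',c)); hold(0.3); st()
move_l([d[0],d[1],0.19],feed=0.15)
gripper_to(0.045)
X=[0.5277,-0.2316]
movep([*X,0.17],dn(-1.72)); hold(0.15)
snap('wrist','wrist19')
c=move_l([*X,0.0915],feed=0.1,max_force=8); st(c)
gripper_to(0.0,f_grip=50); st('grip')
for a in [-1.4,-1.0,-0.6,-0.2,0.0,0.1]:
    c=move_l([*X,0.0912],feed=0.05,rotation=dn(a),max_force=35); st((a,c))
    if c: break
snap('wrist','wrist20');crop('wrist20',0,0,512,384,'w20b',1.56)
E
```

```text
('press', True) t83.5 [ 0.521  -0.0668  0.118 ] F [-2.5  1.1  6.6] M [ 0.07  0.41 -0.  ] op -0.0001 q6 -0.24
 t83.8 [ 0.521  -0.0668  0.118 ] F [-3.3  0.7  5.4] M [0.09 0.39 0.07] op 0.0001 q6 -0.24
False t86.8 [ 0.5282 -0.2319  0.0922] F [ 0.1 -0.5  0.2] M [ 0.04 -0.02  0.03] op 0.0453 q6 -0.40
grip t87.2 [ 0.5285 -0.2319  0.0924] F [0.5 0.3 1.7] M [-0.01 -0.24  0.03] op 0.0111 q6 -0.40
(-1.4, False) t87.7 [ 0.5286 -0.2318  0.0923] F [1.1 1.1 5.7] M [ 0.21 -0.13 -0.02] op 0.0110 q6 -0.72
(-1.0, False) t88.2 [ 0.5283 -0.232   0.0923] F [-0.1  0.7  5.9] M [ 0.08  0.06 -0.01] op 0.0110 q6 -1.12
(-0.6, False) t88.8 [ 0.528  -0.2323  0.0923] F [-1.5 -1.   7. ] M [-0.19  0.25 -0.12] op 0.0109 q6 -1.52
(-0.2, False) t89.3 [ 0.528  -0.2327  0.0923] F [-1.8 -2.9  6.5] M [-0.36  0.26 -0.11] op 0.0115 q6 -1.92
(0.0, False) t89.7 [ 0.528  -0.2329  0.0923] F [-1.3 -3.   5.5] M [-0.48  0.22 -0.02] op 0.0114 q6 -2.12
(0.1, False) t89.9 [ 0.5281 -0.233   0.0924] F [-1.3 -4.   4.8] M [-0.59  0.2  -0.07] op 0.0112 q6 -2.22
```

View pics/w20b.png

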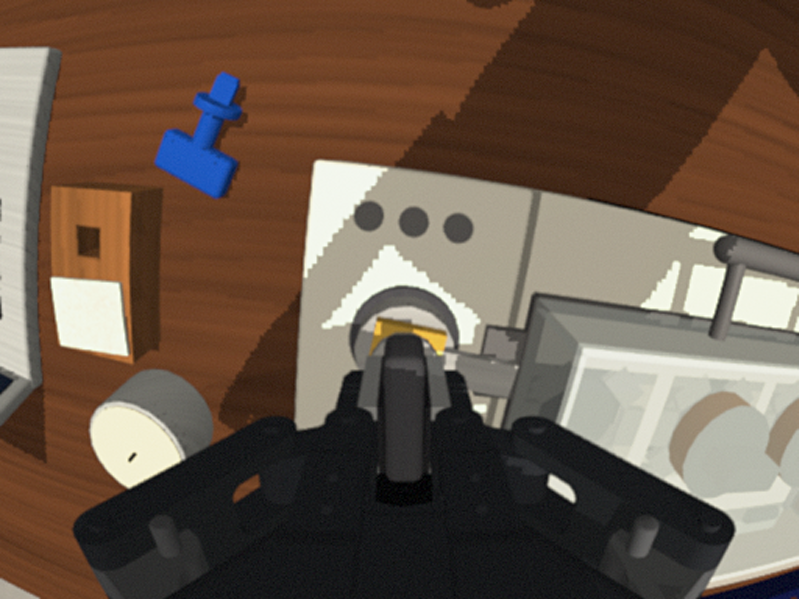

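```bash
python3 - <<'E'
from cart import *
X=[0.5277,-0.2312]
for a in [0.18,0.24]:
    c=move_l([*X,0.0912],feed=0.05,rotation=dn(a),max_force=35); st((a,c))
snap('wrist','wrist21');crop('wrist21',200,170,330,290,'c21',6)
E
```

```text
(0.18, False) t90.2 [ 0.5281 -0.2329  0.0923] F [-1.6 -5.3  5.7] M [-1.04  0.28 -0.07] op 0.0113 q6 -2.30
(0.24, False) t90.5 [ 0.5282 -0.233   0.0923] F [-1.6 -5.2  5.2] M [-1.06  0.17 -0.16] op 0.0113 q6 -2.36
```

View pics/c21.png

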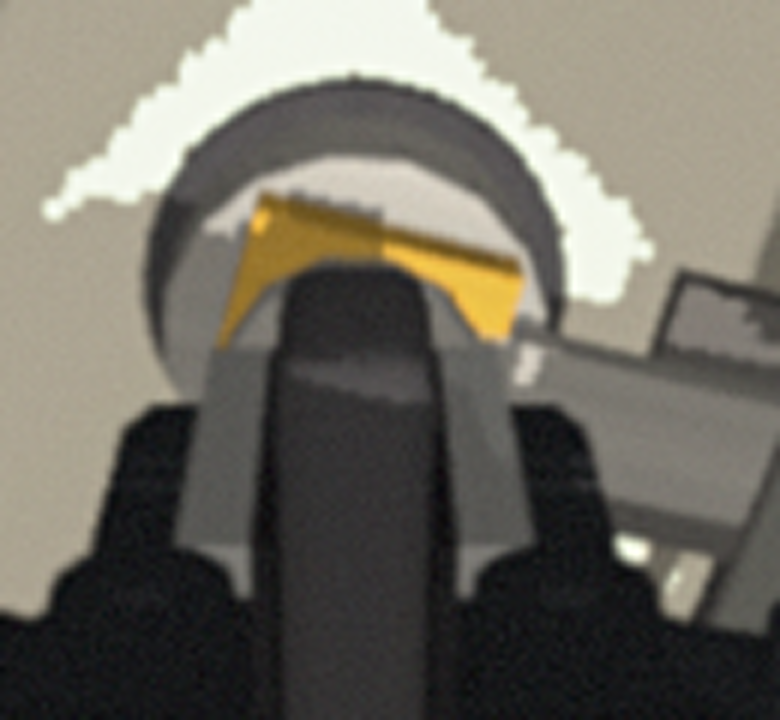

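```bash
python3 - <<'E'
from cart import *
c=move_l([0.5277,-0.2316,0.0912],feed=0.05,rotation=dn(0.12)); st(c)
c=move_l([0.5277,-0.2316,0.112],feed=0.04,max_force=15); st(c)
if not c:
    move_l([0.5277,-0.2316,0.17],feed=0.15); st()
    movep([0.5000,-0.35,0.17],dn(-0.5)); hold(.1)
snap('wrist','wrist22');crop('wrist22',0,0,512,384,'w22b',1.56)
E
```

```text
False t90.8 [ 0.5281 -0.2328  0.0923] F [-1.1 -3.4  5.9] M [-0.71  0.16 -0.06] op 0.0110 q6 -2.24
True t91.1 [ 0.5272 -0.2329  0.0981] F [ 0.6 -2.  -0.7] M [-0.36 -0.06  0.05] op 0.0108 q6 -2.24
```

View pics/w22b.png

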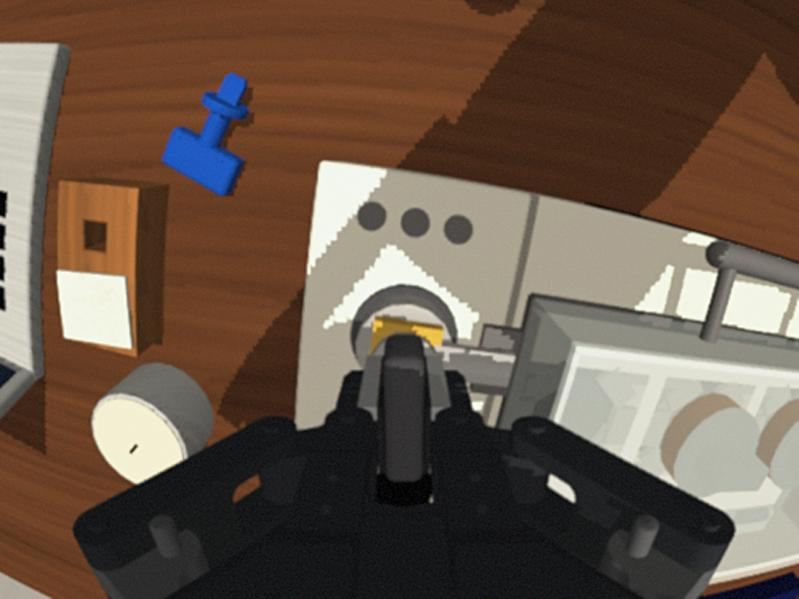

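```bash
python3 - <<'E'
from cart import *
c=move_l([0.5274,-0.2322,0.112],feed=0.04,max_force=25); st(c)
move_l([0.5277,-0.2318,0.17],feed=0.15); st()
movep([0.505,-0.36,0.17],dn(-0.4)); hold(.1); st()
snap('wrist','wrist22');crop('wrist22',0,0,512,384,'w22b',1.56)
E
```

```text
False t91.7 [ 0.527  -0.2318  0.1116] F [ 0.2  1.  -0.6] M [ 0.01  0.01 -0.08] op 0.0112 q6 -2.24
 t92.2 [ 0.5275 -0.2317  0.1696] F [ 0.2  0.9 -1.3] M [0.03 0.02 0.02] op 0.0112 q6 -2.24
 t92.9 [ 0.5046 -0.3587  0.1686] F [-0.2 -0.9 -1.3] M [-0.   -0.05  0.03] op 0.0110 q6 -1.92
```

View pics/w22b.png

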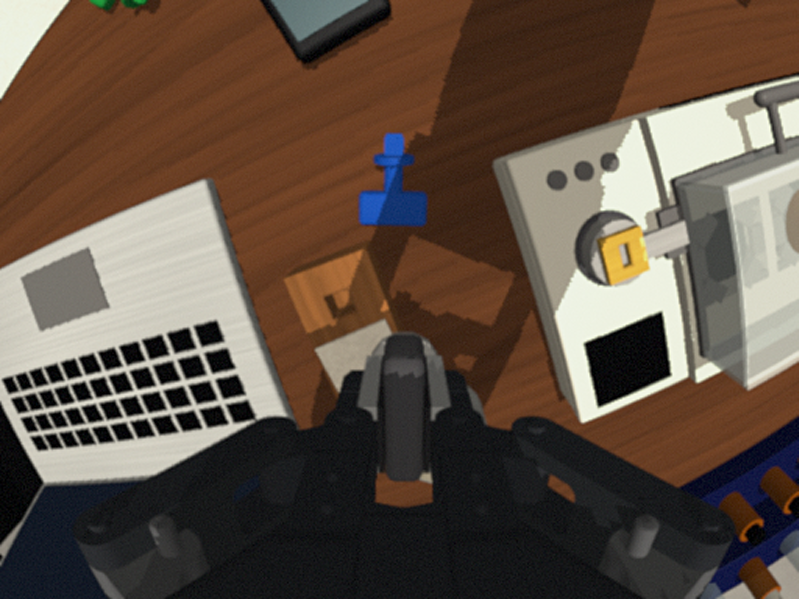

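```bash
python3 - <<'E'
from cart import *
crop('wrist22',190,165,250,215,'c22',12)
E
```

```text
(no output)
```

View pics/c22.png

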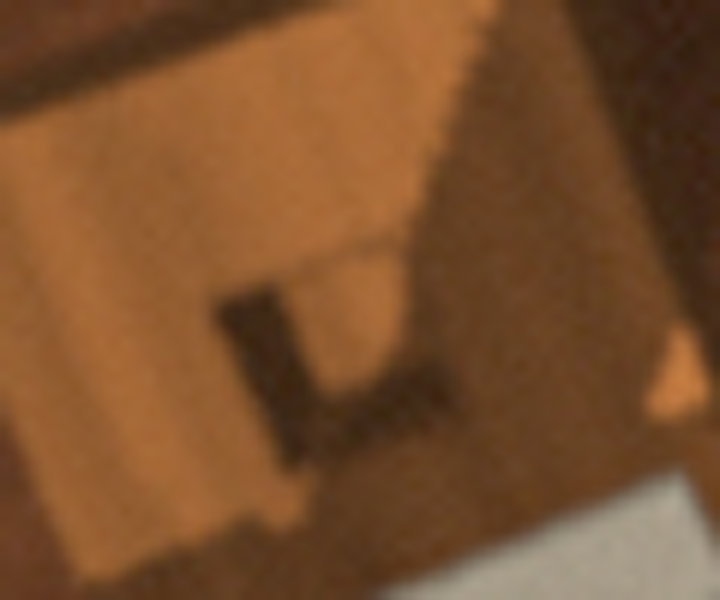

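```bash
python3 - <<'E'
from cart import *
h=pt('wrist22',218.4,194.4,.034);print(h)
h5=pt('wrist5',257.1,176.4,.034);print(h5)
y=-0.04
X=[(h[0]+h5[0])/2,(h[1]+h5[1])/2];print(X)
movep([*X,0.12],dn(y)); hold(.15); st()
move_l([*X,0.072],feed=0.08);hold(.1);st()
c=move_l([*X,0.0515],feed=0.03,max_force=6); st(c)
E
```

```text
[ 0.50191954 -0.39920945  0.034     ]
[ 0.501701   -0.39932179  0.034     ]
[np.float64(0.5018102694294124), np.float64(-0.3992656206914577)]
 t93.6 [ 0.5029 -0.3989  0.1217] F [ 0.1  0.1 -1.1] M [-0.06 -0.   -0.  ] op 0.0118 q6 -2.32
 t94.4 [ 0.5022 -0.3998  0.0728] F [ 0.9 -0.4 -1.3] M [ 0.02  0.01 -0.05] op 0.0111 q6 -2.33
True t95.0 [ 0.5014 -0.3989  0.0524] F [-0.8 -0.   4.4] M [ 0.07  0.04 -0.03] op 0.0111 q6 -2.33
```

```bash
python3 - <<'E'
from cart import *
gripper_to(0.04); st()
p=observe()['eef_pos']
move_l([p[0],p[1],0.19],feed=0.12)
movep([0.47,-0.27,0.25],dn(-0.2)); hold(.2); st()
snap('wrist','wrist23');crop('wrist23',0,0,512,384,'w23b',1.56); 
movep([0.40,0.15,0.35],dn(-0.2)); hold(.2); st()
snap('scene','scene23');crop('scene23',70,100,450,300,'s23',2.1)
E
```

```text
t95.4 [ 0.5007 -0.3981  0.0511] F [ 0.6 -0.6 -0.3] M [ 0.03 -0.04  0.01] op 0.0399 q6 -2.33
 t97.6 [ 0.4697 -0.2708  0.2488] F [-0.6  0.3 -0.3] M [-0.03  0.02  0.  ] op 0.0400 q6 -2.04
 t99.4 [0.4003 0.1493 0.3497] F [-0.7 -0.5 -0.7] M [ 0.01  0.02 -0.04] op 0.0400 q6 -1.20
```

View pics/w23b.png

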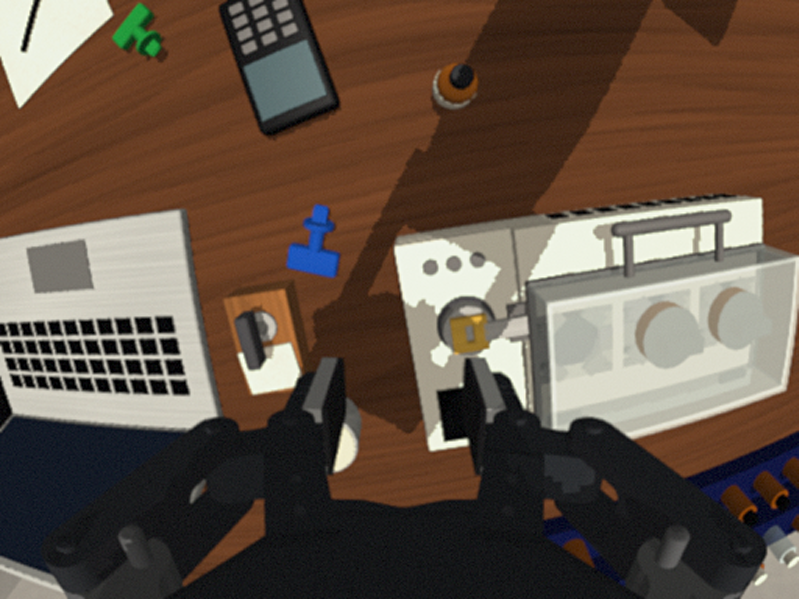

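View pics/s23.png

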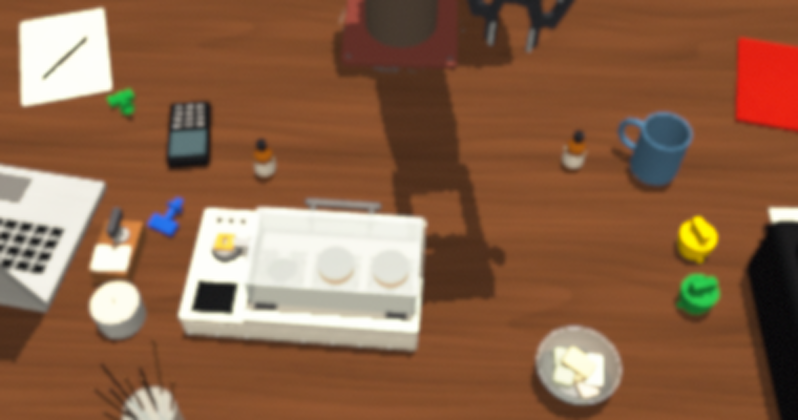

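```bash
python3 - <<'E'
from cart import *
crop('wrist23',270,180,350,240,'c23',10)
P=lambda u,v:np.round(pt('wrist23',u/1.56,v/1.56),4)
print('key',P(250,330),P(253,350),'handle',P(640,226),P(700,219))
a=pt('wrist23',450/1.56,316/1.56,.074);b=pt('wrist23',485/1.56,311/1.56,.074);print(np.arctan2(-(b-a)[0],(b-a)[1]))
E
```

```text
key [ 0.4919 -0.3913  0.0784] [ 0.5071 -0.3929  0.0808] handle [ 0.4666 -0.0993  0.0959] [ 0.4694 -0.0445  0.095 ]
-0.05533731375479516
```

View pics/c23.png

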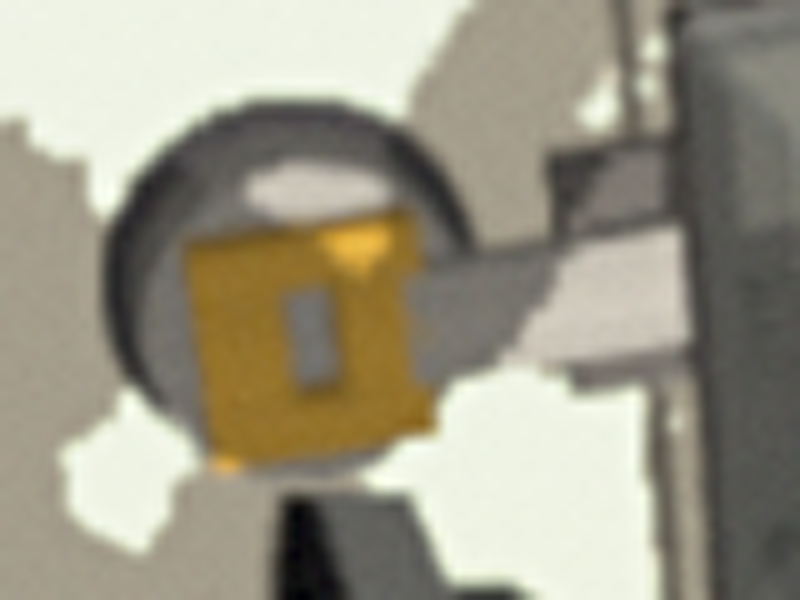

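```bash
python3 - <<'E'
from h import *
job_done(); st()
E
```

```text
the job is handed in; nothing more can be done
the job is handed in; nothing more can be done
```

I unlocked the diffuser, fitted both cartridges standing on the counter, locked it again, and put the key back in the desk block. I handed the job in at about 100 s.

- **Key and lock:** the first key search at the lock was about 1.5 mm off. After re-measuring, the key dropped in and I turned it to unlocked. It stayed in the lock while I worked.
- **Cover:** I swung it to about 1.7 rad. The gripper met up to about 24 N on the way, probably a fingertip touching the cover's front face. I gripped the bar differently when closing, and the force stayed under about 10 N.
- **Cartridges:** one went into the middle dock and one into the dock at +y, both pushed down and turned to the stop. Afterwards the fins lay along the diffuser's y and the bodies were 87 mm above the counter, where about 86 mm was expected. No other amber cartridge was visible on the counter.
- **Closing:** I pressed the cover twice until it stopped at 118 mm, its fully-down height. The sustained force held was only about 5 to 7 N. The top of the handle bar then measured about 95.5 mm, which matches the cover being down.

**Last checks:** the lock was within about 0.03 rad of locked, with its tongue over the ear. The key stood upright with its top at about 80 mm, as expected. The bystanders looked unmoved in the last scene picture, but I did not measure them. None of the last checks failed.

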